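# Stand the post in the fixture and tap the wedge tight

## Robot

A 6-joint arm with a two-finger parallel gripper is mounted at the origin on the work surface; the furniture and walls round the work are solid. World frame = base frame: x ahead of the robot, y to its left, z up, the work surface at z = 0. Lengths are in m, angles in degrees, forces in N, time in s.
With the tool pointing down it reaches from about 0.4 to 0.825 m from the base axis. Payload 7 kg.
Tool frame: the origin (TCP) lies midway between the tips of the shut fingers; the grasp point (between the pads) lies 19 mm behind it; z points along the fingers, y is the line along which they close (so a half turn about z gives the same grasp; the last joint's range is limited). The gripper opens to 88 mm and grips with 3 to 60 N. Pads are 19 mm wide; open, the fingers measure 130 mm over their backs; the gripper's body (78 mm by 193 mm) begins 47 mm behind the grasp point.
Start: joints at [-50.128, 20.546, 0.682, 0, -70.136, -16.507], TCP at [0.268, -0.62, 0.227] pointing down, gripper open.
Joint ranges: [-176.03, 176.03], [-82.01, 121.73], [-58.28, 71.71], [-173.87, 95.51], [-174.79, -0.11], [-173.66, 173.66]. Speed limits (degrees/s): [136.94, 136.94, 172.46, 180, 180, 180].

## Interface

Orientations are given as [roll, pitch, yaw] about the fixed x, y, z axes, in that order (R = Rz(yaw) Ry(pitch) Rx(roll)).
In Python, from plant import telemetry, viewer, workorder gives the robot as it stands. The module is installed in compiled form; this text tells all that it offers.
- The arm moves only by the tool carry_out, never from a script. Its argument "rows" is a list of rows, each a list of 6 numbers: the shift along the tool's x, y, z in m, then the turn, a rotation vector about the tool's x, y, z in rad. In form: [[tx, ty, tz, ax, ay, az], ...]. A call has 1 to 8 rows; each row is the pose to reach, as a shift and turn from the pose commanded when the call began, along the tool's axes at that moment; what a row does not reach only later rows make up. A row lasts 1/8 s, in which the tool goes at most 62.5 mm and 10.7 degrees, less where a joint would pass 70% of its speed; a pose out of reach is approached as far as the arm can. A call with a gripper value outside its range is refused whole. "grip" is the gripper's target within -1 to 1 (fully open at 1, half-way at 0, shut at -1), set as the call begins (left out, the last holds). The fingers move at their own pace and stop on an object; the grip force is fixed at half the most. Time passes only in rows, so rows that repeat a pose let the fingers close. It gives the time, the measured TCP pose, the force, the opening and the grip force at its end, in the units of the state.
- telemetry.get_obs(): the state, without advancing time (a new reading comes with each control period).
- viewer.snapshot(name): name is "side" or "top"; returns the picture (420x560x3 uint8, red, green, blue); there is no depth.
- viewer.camera_info(name): a dict with "intrinsics" (3x3 intrinsics, pixels), "extrinsics" (4x4, takes a point from camera to world coordinates). Camera axes: x right, y down, z forward; pixel columns grow to the right and rows downward; lengths in m; the calibration is good to about 2 mm. A picture is of the moment at which its call begins. camera_info takes no time and is no camera call.
- workorder.close_job(): hands the job in; it is judged then, once.
The state is a dict: "clock": time; "joint_pos": joint angles; "qvel": joint speeds; "tau": joint torques, N m; "tool_pos": TCP position; "orientation": TCP orientation; "force": force on the tool from outside, world axes, zero at the start; "moment": the same for the moment, N m; "opening": finger opening in m; "gripper_force": force on a finger pad.
Only numpy, scipy, OpenCV 4.12 (cv2) and the standard library are available. Lean on these libraries where they do the work, as an engineer would, in place of code of your own. Each camera call takes 0.05 s, during which the arm holds its last target. There are 200 camera calls.

## Task

The steel box-section post has toppled over: stand it upright on the plate of the blue wedge fixture, in the pocket between the fence and the yellow wedge. Then pick up the hammer and tap the wedge's butt with it, at least three separate taps, until the wedge stops advancing and clamps the post tight against the fence. Lay the hammer back flat on the table clear of the fixture; move the wedge only with the hammer and leave the other things alone.

Things in the scene. Friction and masses are not known exactly. Their poses are not given: they have to be found in the camera images.
- pocket (a point): Centre of the floor of the fixture's pocket, where the post is to stand: on the grey ground plate (150 x 150 mm), 8 mm above the table. Axes: x towards the blue fence (face at x = +25.5 mm), y towards the blue end stop (face at y = +28 mm) and the way the wedge is driven, z up. Open at -y. With the wedge fully back its face is at x = -26.5 mm. The fixture is bolted down; place and yaw vary.
- fence_top (a point): Middle of the top of the blue fence, 50 mm above the table (bolt heads 7 mm higher); fence 100 mm long in y, 22 mm thick. The end stop is as high. The slanted blue keeper behind the wedge, 45 to 75 mm on the pocket's -x side, tops out at 52 mm. Axes as the pocket's.
- wedge (a joint): Travel of the yellow wedge in m, 0 = fully back, at most 0.08. It is captive and slides level along the keeper (direction 0.243 x + 0.970 y in the pocket's axes), so its face nears the fence by 0.24 mm per mm. About 4 N moves it; it stays where left. With the post between it and the fence it comes tight at about 0.05; firm taps of 15 N or so set it.
- wedge_butt (a point): Centre of the wedge's flat butt (thick) end, the face to tap: 41 mm wide, 32 mm high, 26 mm above the table. The wedge is 110 mm long and 14 mm wide at its thin end. Axes as the pocket's: tap towards +y.
- post_centre (a point): Centre of the dark steel box-section post, 40 x 40 mm, 140 mm long, open at both ends, about 0.5 kg. Its y axis runs along its length (either end may be up). At the start it lies on the table on a side, its centre 20 mm up.
- hammer_shaft (a point): Point on the hammer's bare round steel shaft (12 mm thick), a good place to grip, 33 mm on the head's side of the balance point. Chipping hammer, 0.38 kg, lying flat, shaft axis 10.5 mm above the table. Axes: y along the shaft towards the head, x along the head, z up. Black rubber handle 24 mm thick from 31 to 169 mm behind this point.
- hammer_head (a point): Centre of the hammer's head, 90 mm along the shaft from hammer_shaft; the head is 150 mm long, its two striking tips 75 mm to either side along x, 18 mm across and 21 mm high. Same axes as hammer_shaft. Either tip may strike.
- v_block: Bystander: steel V-block, 45 x 50 x 42 mm, at the back; origin at the centre of its underside. Leave it alone.
- weld_magnet: Bystander: red welding magnet, 78 x 105 x 20 mm, flat at the back; origin at the centre of its underside. Leave it alone.

How it is judged:
By the outcome, as a careful person would: the job done as asked, in the order asked, and still so for the second after the job is handed in, with the robot touching nothing.
It also fails if it takes over 64 s, if anything falls off the work surface, if the arm or the gripper's body presses on something with over 40 N, if the wrist force passes 120 N, or if a joint passes its speed limit or range.

## Working session

There is one attempt and no reset: what is moved stays moved. The work goes in short steps, Python scripts to look and compute and a tool call to move; the robot and the scene stay as the last step left them, time stands still between calls to the robot, and variables do not carry over. Pictures are saved under pics/ and viewed, at most 10 in all, crops included, and the job is handed in when it is done.

Besides the shell and the picture viewer there is one more tool, called after "Emit:" as a command line: name --pt "numbers of a row" for each row, then --argument value for the rest. carry_out: Moves the arm, as the interface text tells. Its arguments: {"type":"object","properties":{"rows":{"type":"array"},"grip":{"type":"number"}},"required":["rows"]}

```bash
mkdir -p pics
cat > h.py <<'E'
import numpy as np, cv2
from plant import telemetry, viewer, workorder
from scipy.spatial.transform import Rotation as R
def snap(n,f=None):
    im=viewer.snapshot(n)
    if f: cv2.imwrite('pics/'+f,im[:,:,::-1])
    return im
def ray(n,uv,z):
    c=viewer.camera_info(n);K=np.array(c['intrinsics']);T=np.array(c['extrinsics'])
    d=T[:3,:3]@np.linalg.solve(K,[uv[0],uv[1],1.]);o=T[:3,3]
    return o+d*(z-o[2])/d[2]
def proj(n,p):
    c=viewer.camera_info(n);K=np.array(c['intrinsics']);T=np.array(c['extrinsics'])
    q=K@(T[:3,:3].T@(np.array(p)-T[:3,3]));return q[:2]/q[2]
E
python3 - <<'E'
from h import *
for n in('side','top'):
    im=snap(n,n+'0.png');c=viewer.camera_info(n);print(np.round(c['intrinsics'],1).tolist(),np.round(c['extrinsics'],3).tolist())
print(telemetry.get_obs())
E
```

```text
[[430.4, 0.0, 285.3], [0.0, 430.4, 207.4], [0.0, 0.0, 1.0]] [[-0.867, -0.299, 0.399, 0.051], [-0.498, 0.496, -0.711, 0.814], [0.014, -0.815, -0.579, 0.743], [0.0, 0.0, 0.0, 1.0]]
[[444.6, 0.0, 277.1], [0.0, 444.6, 204.6], [0.0, 0.0, 1.0]] [[-0.027, -0.997, 0.066, 0.431], [-1.0, 0.027, 0.001, -0.031], [-0.003, -0.066, -0.998, 1.186], [0.0, 0.0, 0.0, 1.0]]
{'clock': 0.1, 'joint_pos': array([-5.01262094e+01,  2.05890916e+01,  6.40333471e-01, -1.72772590e-02,
       -7.01347857e+01, -1.65080539e+01]), 'qvel': array([ 0.01491989, -0.06180077,  0.18905875,  0.06658536, -0.03130555,
       -0.04850059]), 'tau': array([-5.28898472e-04, -5.84163988e+01,  2.93752885e+01,  7.01557070e+00,
        1.02155274e-02, -6.57524765e-05]), 'tool_pos': array([ 0.26752897, -0.61926533,  0.22570789]), 'orientation': array([ 1.79915284e+02, -8.16807425e-03, -1.56640140e+02]), 'force': array([ 0.81097275, -0.10537643,  0.74693231]), 'moment': array([0.05487614, 0.0074595 , 0.00901225]), 'gripper_force': 0.0, 'opening': 0.08744361579589804}
```

View pics/top0.png

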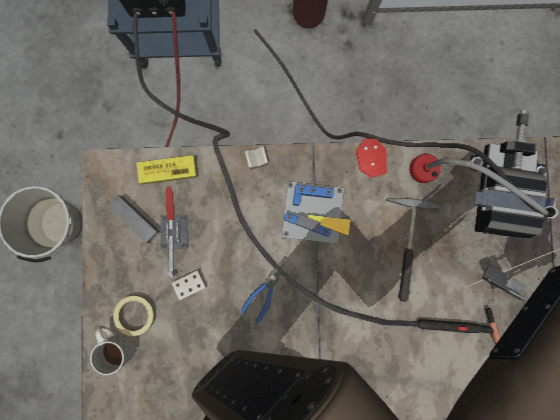

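View pics/side0.png

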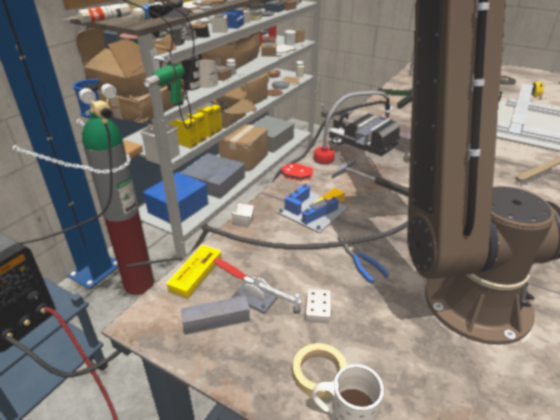

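The top view shows the post at about (132,218), the fixture at (313,212) with the wedge butt at (350,226) and fence at (314,192), and the hammer head at (412,203) with its handle running to (405,298). The side view agrees. Next I'll zoom in.

Run:
```python
import cv2,numpy as np
t=cv2.imread('pics/top0.png')
a=cv2.resize(t[170:250,270:370],(500,400),interpolation=cv2.INTER_CUBIC)
b=cv2.resize(t[185:305,380:450],(280,480),interpolation=cv2.INTER_CUBIC)
c=cv2.resize(t[190:245,100:165],(260,220)[:2],interpolation=cv2.INTER_CUBIC)
o=np.zeros((600,800,3),np.uint8);o[:400,:500]=a;o[:480,510:790]=b
s=cv2.imread('pics/side0.png')
o[400:600,:260]=c[:200];o[400:600,260:510]=cv2.resize(s[180:240,275:350],(250,200),interpolation=cv2.INTER_CUBIC)
cv2.imwrite('pics/c0.png',o)
```

```text
(no output)
```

View pics/c0.png

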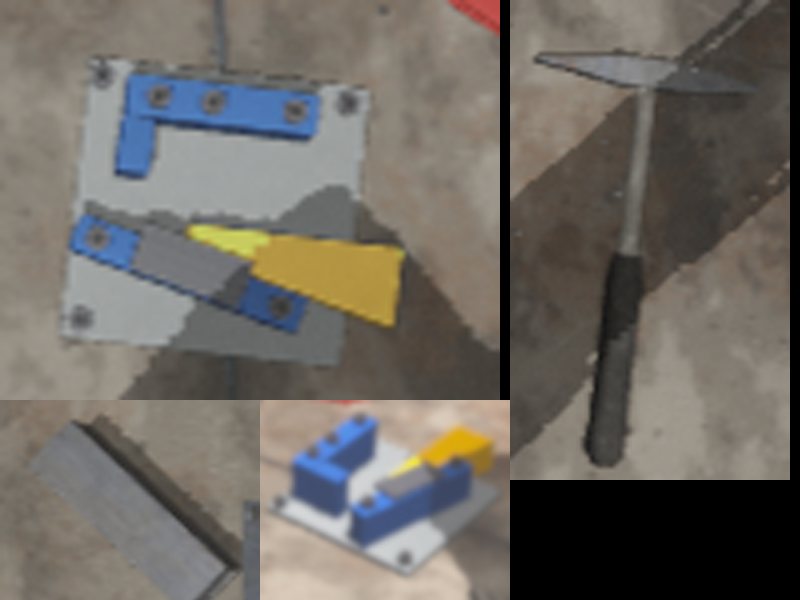

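The crops show the fence and end stop as an L, the plate corners, the wedge with its butt at right, the hammer (tips near (386,199) and (442,207)), and the post running diagonally. I'll turn these into positions.

Run:
```python
from h import *
im=cv2.imread('pics/top0.png');np.set_printoptions(precision=4,suppress=True)
P=lambda x,y,z:ray('top',(270+(x-2)/5,170+(y-2)/5),z)
pl=[P(*p,.008) for p in[(92,57),(370,88),(338,365),(62,338)]]
print('plate',np.array(pl),np.mean(pl,0),[np.linalg.norm(pl[i]-pl[i-1]) for i in range(4)])
ex=(pl[0]+pl[1]-pl[2]-pl[3]);ey=pl[0]+pl[3]-pl[1]-pl[2]
print('yaw x',np.degrees(np.arctan2(ex[1],ex[0])),'yaw y-90',np.degrees(np.arctan2(ey[1],ey[0]))-90)
hsv=cv2.cvtColor(im,cv2.COLOR_BGR2HSV)
# fence mask
m=cv2.inRange(hsv,(100,120,40),(120,255,255));m[:180]=0;m[212:]=0;m[:,:285]=0;m[:,345:]=0
c=max(cv2.findContours(m,0,2)[0],key=cv2.contourArea);ap=cv2.approxPolyDP(c,1.2,True)[:,0]
print('fence px',ap.tolist());print(np.array([ray('top',p,.05) for p in ap])[:,:2])
m=cv2.inRange(hsv,(18,120,60),(35,255,255));m[:205]=0;m[250:]=0;m[:,:300]=0;m[:,370:]=0
c=max(cv2.findContours(m,0,2)[0],key=cv2.contourArea);ap=cv2.approxPolyDP(c,1.5,True)[:,0]
print('wedge px',ap.tolist());print(np.array([ray('top',p,.042) for p in ap])[:,:2])
r=im[190:250,100:170];print(hsv[218,128:140:3],hsv[235,115],hsv[205,150])
m=cv2.inRange(hsv,(90,0,60),(130,90,200));m2=np.zeros_like(m);m2[188:248,98:158]=m[188:248,98:158]
m2=cv2.morphologyEx(m2,cv2.MORPH_OPEN,np.ones((3,3)))
c=max(cv2.findContours(m2,0,2)[0],key=cv2.contourArea);b=cv2.boxPoints(cv2.minAreaRect(c));print('post px',b.tolist())
print(np.array([ray('top',p,.04) for p in b])[:,:2],np.mean([ray('top',p,.04) for p in b],0))
H=lambda x,y,z=.0105:ray('top',(380+(x-512)/4,185+(y-2)/4),z)
print('hammer tips',H(535,56),H(758,90),'shaft',H(645,100),H(629,250),'handle start',H(626,254),'end',H(603,466,.01))
```

```text
plate [[ 0.5711 -0.0606  0.008 ]
 [ 0.5505 -0.2081  0.008 ]
 [ 0.4041 -0.1859  0.008 ]
 [ 0.4221 -0.0406  0.008 ]] [ 0.4869 -0.1238  0.008 ] [np.float64(0.15027114994152269), np.float64(0.1489062224613112), np.float64(0.14810987543810641), np.float64(0.14643129587702547)]
yaw x -8.148213290127558 yaw y-90 -7.5210789265098015
fence px [[293, 203], [299, 203], [301, 193], [330, 197], [332, 196], [332, 189], [296, 185]]
[[ 0.5091 -0.0708]
 [ 0.5087 -0.0861]
 [ 0.5342 -0.092 ]
 [ 0.522  -0.166 ]
 [ 0.5244 -0.1713]
 [ 0.5424 -0.1719]
 [ 0.5552 -0.0798]]
wedge px [[307, 216], [320, 221], [321, 225], [348, 234], [349, 219]]
[[ 0.4751 -0.1061]
 [ 0.4614 -0.1392]
 [ 0.451  -0.1414]
 [ 0.4261 -0.2099]
 [ 0.4645 -0.2139]]
[[ 23   8 126]
 [ 15   4 126]
 [  0   0 127]
 [  0   2 126]] [ 17  38 129] [ 18  43 138]
post px [[130.97560119628906, 225.21951293945312], [141.46339416503906, 216.82925415039062], [156.09754943847656, 235.1219482421875], [145.60975646972656, 243.51220703125]]
[[0.4635 0.3482]
 [0.4845 0.321 ]
 [0.4363 0.2836]
 [0.4155 0.3108]] [0.45   0.3159 0.04  ]
hammer tips [ 0.5172 -0.3183  0.0105] [ 0.4907 -0.4647  0.0105] shaft [ 0.486  -0.3897  0.0105] [ 0.3876 -0.3746  0.0105] handle start [ 0.385  -0.3725  0.0105] end [ 0.2476 -0.3513  0.01  ]
```

```bash
cat >> h.py <<'E'
U=np.array([0,0,1.])
def ori(dyaw,th):
    d=np.array([np.cos(np.radians(dyaw)),np.sin(np.radians(dyaw)),0]);t=np.radians(th)
    z=d*np.sin(t)-U*np.cos(t);y=np.cross(U,d);return np.column_stack([np.cross(y,z),y,z])
def row(G,Rt,g=.019):
    "row taking the grasp point to G with orientation Rt"
    o=telemetry.get_obs();R0=R.from_euler('xyz',o['orientation'],degrees=True).as_matrix()
    p=np.array(G)+g*Rt[:,2]-o['tool_pos']
    return np.round(np.r_[R0.T@p,R.from_matrix(R0.T@Rt).as_rotvec()],4).tolist()
E
python3 - <<'E'
from h import *
np.set_printoptions(precision=4,suppress=True)
im=cv2.imread('pics/top0.png');hsv=cv2.cvtColor(im,cv2.COLOR_BGR2HSV)
m=cv2.inRange(hsv,(0,0,95),(180,22,200));m2=np.zeros_like(m);m2[188:248,98:159]=m[188:248,98:159]
m2=cv2.morphologyEx(m2,cv2.MORPH_OPEN,np.ones((3,3)))
c=max(cv2.findContours(m2,0,2)[0],key=cv2.contourArea);b=cv2.boxPoints(cv2.minAreaRect(c));print('post px',b.tolist())
q=np.array([ray('top',p,.04) for p in b]);print(q[:,:2],q.mean(0),[np.linalg.norm(q[i]-q[i-1]) for i in range(4)])
e=[q[i]-q[i-1] for i in range(4)];l=max(e,key=np.linalg.norm);yaw=np.degrees(np.arctan2(l[1],l[0]))%180;print(yaw)
s=cv2.imread('pics/side0.png');hs=cv2.cvtColor(s,cv2.COLOR_BGR2HSV)
for p in q: print('side',proj('side',p))
C=np.array([.4869,-.1238,.008]);ex=np.array([np.cos(np.radians(-7.8)),np.sin(np.radians(-7.8)),0]);ey=np.cross(U,ex)
pk=C+.015*ex+.011*ey;print('pocket',pk)
def W(x,y,z):return pk+x*ex+y*ey+U*z
L={'f':[(25.5,-52,42),(25.5,28,42),(47.5,48,42),(47.5,-52,42)],'plate':[(60,64,0),(60,-86,0),(-90,-86,0),(-90,64,0)],'post':[(-20,-20,0),(20,-20,0),(20,20,0),(-20,20,0)]}
out=[]
for n,I,(r,cc,h,w) in(('top',im,(170,270,80,110)),('side',s,(160,260,80,110))):
    big=cv2.resize(I[r:r+h,cc:cc+w],(w*5,h*5),interpolation=cv2.INTER_CUBIC)
    for k in L:
        P=np.array([(proj(n,W(x/1e3,y/1e3,z/1e3))-(cc,r)+.5)*5 for x,y,z in L[k]]);cv2.polylines(big,[P.astype(np.int32)],True,(0,0,255),1)
    out.append(big)
o=cv2.vconcat(out)[:600]
o=cv2.vconcat([out[0][40:340],out[1][50:350]])
sp=cv2.resize(s[280:340,170:260],(250,167),interpolation=cv2.INTER_CUBIC)
pp=np.array([(proj('side',p)-(170,280)+.5)*2.78 for p in q]);cv2.polylines(sp,[pp.astype(np.int32)],True,(0,0,255),1)
o=cv2.copyMakeBorder(o,0,0,0,250,0);o[:167,550:]=sp
cv2.imwrite('pics/o1.png',o)
G=np.r_[q.mean(0)[:2],.25];print(row(G,ori(yaw if yaw<90 else yaw-180,0)))
E
```

```text
post px [[106.37226867675781, 205.7737274169922], [117.11970520019531, 194.42921447753906], [156.25694274902344, 231.50657653808594], [145.50950622558594, 242.85108947753906]]
[[0.5155 0.4116]
 [0.5442 0.3837]
 [0.4456 0.2831]
 [0.4172 0.311 ]] [0.4806 0.3474 0.04  ] [np.float64(0.14065567584872435), np.float64(0.040044889704891916), np.float64(0.14088127809526496), np.float64(0.03981514516635715)]
45.580688282639386
side [181.5353 322.3238]
side [179.9096 307.7576]
side [245.4693 294.9731]
side [249.1635 308.5259]
pocket [ 0.5033 -0.1149  0.008 ]
[-0.5789, 0.8029, -0.0042, 0.0015, 0.0001, -0.3878]
```

View pics/o1.png

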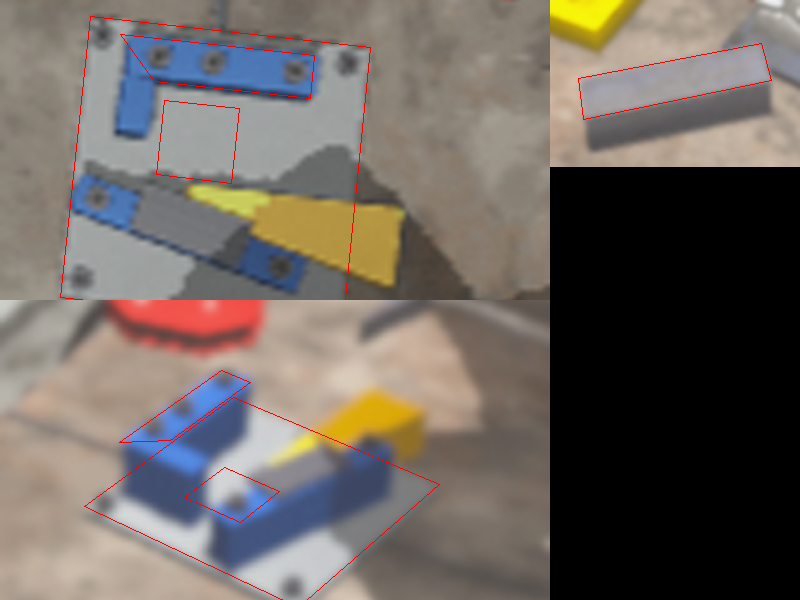

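The overlay matches both views, so the estimates are good to about 2 mm. I'll move above the post.

Emit:
carry_out --pt "-0.34 0.35 -0.05 0 0 -0.19" --pt "-0.34 0.35 -0.05 0 0 -0.19" --pt "-0.34 0.35 -0.05 0 0 -0.19" --pt "-0.34 0.35 -0.05 0 0 -0.19" --pt "-0.34 0.35 -0.05 0 0 -0.19" --pt "-0.34 0.35 -0.05 0 0 -0.19" --pt "-0.34 0.35 -0.05 0 0 -0.19" --pt "-0.34 0.35 -0.05 0 0 -0.19" --grip 1

```text
clock: 1.1
tool_pos: [0.4412, -0.1613, 0.2768]
orientation: [-180.0, 0.0, -145.7]
force: [0.6, -0.5, -0.2]
opening: 0.0877
gripper_force: 0.0
```

Run:
```python
from h import *
o=telemetry.get_obs();print(o['clock'],o['tool_pos'],o['orientation'],o['joint_pos'])
d=np.array([np.cos(np.radians(45.6)),np.sin(np.radians(45.6)),0])
c=np.array([.4806,.3474,0])-.012*d
print(row(c+U*.13,ori(45.6,30)))
```

```text
1.1 [ 0.44120369 -0.16133536  0.2768391 ] [-1.79996267e+02  2.53296534e-02 -1.45707750e+02] [ 4.00237843e+00 -1.09487890e+00 -1.93703067e+01 -1.00611239e-02
 -7.17008179e+01 -5.97069718e+01]
[-0.3167, 0.3976, 0.1634, -0.0518, -0.5214, -0.1928]
```

Emit:
carry_out --pt "-0.31 0.39 0.0 0 0 0" --pt "-0.31 0.39 0.0 0 0 0" --pt "-0.31 0.39 0.0 0 0 0" --pt "-0.31 0.39 0.0 0 0 0" --pt "-0.31 0.39 0.0 0 0 0" --pt "-0.31 0.39 0.0 0 0 0" --pt "-0.31 0.39 0.05 -0.05 -0.52 -0.19" --pt "-0.31 0.39 0.05 -0.05 -0.52 -0.19"

```text
clock: 2.1
tool_pos: [0.4776, 0.324, 0.2309]
orientation: [179.4, 19.7, -138.6]
force: [1.1, -0.3, -1.0]
opening: 0.0875
gripper_force: 0.0
```

Emit:
carry_out --pt "0 0 0 -0.02 -0.25 -0.1" --pt "0 0 0 -0.02 -0.25 -0.1"

```text
clock: 2.35
tool_pos: [0.4753, 0.3203, 0.2295]
orientation: [-178.8, 33.7, -132.1]
force: [1.1, -0.7, 0.5]
opening: 0.0872
gripper_force: 0.0
```

```bash
cat > pick.py <<'E'
from h import *
import sys
o=telemetry.get_obs();print(o['clock'],o['tool_pos'],o['orientation'],o['joint_pos'])
d=np.array([np.cos(np.radians(45.6)),np.sin(np.radians(45.6)),0])
c=np.array([.4806,.3474,0])-.012*d
for z in (.1,.027): print(row(c+U*z,ori(45.6,30)))
E
python3 pick.py
```

```text
2.35 [0.47534896 0.32027044 0.22945924] [-178.8326073    33.72581606 -132.12784749] [  56.33504111   -6.78178838  -47.64380442   20.55371835  -16.86320884
 -116.80716426]
[0.0634, 0.0171, 0.1328, 0.0006, 0.0654, 0.033]
[0.104, 0.0183, 0.1935, 0.0006, 0.0654, 0.033]
```

Emit:
carry_out --pt "0.0634 0.0171 0.1328 0 0.065 0.033" --pt "0.0634 0.0171 0.1328 0 0.065 0.033" --pt "0.0634 0.0171 0.1328 0 0.065 0.033" --pt "0.0634 0.0171 0.1328 0 0.065 0.033"

```text
clock: 2.85
tool_pos: [0.4583, 0.35, 0.0925]
orientation: [176.3, 26.5, -135.0]
force: [0.2, 1.7, 0.7]
opening: 0.0876
gripper_force: 0.0
```

```bash
python3 pick.py
```

```text
2.85 [0.45832708 0.34997922 0.09254014] [ 176.34484208   26.46023061 -134.97762931] [  56.41693975    7.72516151  -51.89557409   21.33952301   -3.99563028
 -121.48301811]
[-0.0062, -0.0184, 0.012, 0.059, -0.0615, -0.0109]
[0.0263, -0.0226, 0.0772, 0.059, -0.0615, -0.0109]
```

```bash
sed -i 's/ori(45.6,30)/ori(45.6,18)/; s/(.1,.027)/(.09,.026)/' pick.py; python3 pick.py
```

```text
2.85 [0.45832708 0.34997922 0.09254014] [ 176.34484208   26.46023061 -134.97762931] [  56.41693975    7.72516151  -51.89557409   21.33952301   -3.99563028
 -121.48301811]
[0.0022, -0.019, 0.0208, 0.0599, 0.1479, -0.0046]
[0.0307, -0.0227, 0.0779, 0.0599, 0.1479, -0.0046]
```

Emit:
carry_out --pt "0 0 0 0.06 0.148 0" --pt "0 0 0 0.06 0.148 0" --pt "0 0 0 0.06 0.148 0"

```text
clock: 3.22
tool_pos: [0.46, 0.3512, 0.0959]
orientation: [179.9, 18.4, -134.6]
force: [-0.1, 0.1, -0.2]
opening: 0.0875
gripper_force: 0.0
```

```bash
python3 pick.py
```

```text
3.225 [0.45996574 0.35120812 0.0958586 ] [ 179.92815095   18.439092   -134.57937868] [  59.2558062     9.60994049  -41.77497684   11.94268297  -21.07713582
 -114.31341797]
[0.0022, -0.0174, 0.0245, 0.0003, 0.0077, -0.003]
[0.0225, -0.0175, 0.0852, 0.0003, 0.0077, -0.003]
```

Emit:
carry_out --pt "0.002 -0.0175 0.02 0 0.0077 -0.003" --pt "0.002 -0.0175 0.02 0 0.0077 -0.003" --pt "0.0225 -0.0175 0.085 0 0.0077 -0.003" --pt "0.0225 -0.0175 0.085 0 0.0077 -0.003" --pt "0.0225 -0.0175 0.085 0 0.0077 -0.003"

```text
clock: 3.85
tool_pos: [0.4756, 0.34, 0.0083]
orientation: [179.7, 17.3, -134.5]
force: [0.5, -1.1, 0.1]
opening: 0.0877
gripper_force: 0.0
```

```bash
python3 pick.py
```

```text
3.85 [0.47560227 0.34003195 0.00825921] [ 179.65011734   17.32067642 -134.45465565] [  53.64951145   18.58933865  -50.47066733   28.89172871   -4.26404865
 -126.56399018]
[-0.0215, 0.002, -0.06, 0.0058, -0.0119, -0.0009]
[-0.0024, 0.0016, 0.0011, 0.0058, -0.0119, -0.0009]
```

Emit:
carry_out --pt "0 0.0015 0 0 0 0" --pt "0 0.0015 0 0 0 0" --pt "0 0.0015 0 0 0 0" --pt "0 0.0015 0 0 0 0" --pt "0 0.0015 0 0 0 0" --pt "0 0.0015 0 0 0 0" --grip -1

```text
clock: 4.6
tool_pos: [0.4758, 0.3427, 0.0097]
orientation: [179.6, 17.5, -134.4]
force: [-2.2, -0.3, 3.3]
opening: 0.0401
gripper_force: 30.0
```

Run:
```python
from h import *
o=telemetry.get_obs();R0=R.from_euler('xyz',o['orientation'],degrees=True).as_matrix();print(o)
d=np.array([np.cos(np.radians(45.6)),np.sin(np.radians(45.6)),0])
c=np.array([.4806,.3474,.02])
# closing centres the post on tool y
v=R0.T@(c-o['tool_pos']);print(v);v[1]=0
ax=R0.T@(-d);print(ax)
np.savez('post.npz',v=v,ax=ax,up=R0.T@U)
```

```text
{'clock': 4.6, 'joint_pos': array([  53.81264762,   18.52227915,  -50.34455654,   28.94897335,
         -4.32295704, -126.75873117]), 'qvel': array([-0.11655021, -0.09238578, -0.09961357,  0.06617882,  0.05687992,
       -0.12950728]), 'tau': array([  0.0891716 , -40.24791241,  15.3406477 ,   2.41975933,
         0.86548464,   0.09935875]), 'tool_pos': array([0.47575453, 0.34271652, 0.00968499]), 'orientation': array([ 179.61689351,   17.46630556, -134.44408051]), 'force': array([-2.15395683, -0.3379856 ,  3.27475248]), 'moment': array([-0.83123542,  0.79635985, -0.08496543]), 'gripper_force': 29.963186234235764, 'opening': 0.04007890505897804}
[-0.00952195 -0.00012764 -0.00781851]
[ 0.95389334  0.00123756 -0.30014323]
```

Emit:
carry_out --pt "-0.018 0 -0.057 0 0 0" --pt "-0.045 0 -0.11 0 0.1 0" --pt "-0.06 0 -0.16 0 0.25 0" --pt "-0.08 0 -0.2 0 0.4 0" --pt "-0.08 0 -0.22 0 0.55 0" --pt "-0.08 0 -0.22 0 0.7 0" --pt "-0.08 0 -0.22 0 0.7 0" --pt "-0.08 0 -0.22 0 0.7 0"

```text
clock: 5.6
tool_pos: [0.4838, 0.3494, 0.2402]
orientation: [179.6, -22.9, -134.2]
force: [-1.2, 0.4, -5.1]
opening: 0.0397
gripper_force: 29.9
```

```bash
cat > place.py <<'E'
from h import *
f=np.load('post.npz')
o=telemetry.get_obs();R0=R.from_euler('xyz',o['orientation'],degrees=True).as_matrix()
print(o['clock'],o['tool_pos'],o['orientation'],o['joint_pos'],o['opening'],o['force'])
e=np.radians(-7.8);ex=np.array([np.cos(e),np.sin(e),0]);ey=np.cross(U,ex);pk=np.array([.5033,-.1149,.008])
# tool->world: post axis->U, pick-up->+ex
A=np.column_stack([f['ax'],f['up'],np.cross(f['ax'],f['up'])]);B=np.column_stack([U,ex,np.cross(U,ex)])
Rt=B@np.linalg.inv(A);Rt=R.from_matrix(Rt).as_matrix()
print('post now',o['tool_pos']+R0@f['v'],'axis',R0@f['ax'])
for h in(.15,.05,.003,.0005):
    t=pk+ex*0.0-ey*.002+U*(.07+h)-Rt@f['v']
    print(h,t,np.round(np.r_[R0.T@(t-o['tool_pos']),R.from_matrix(R0.T@Rt).as_rotvec()],4).tolist())
E
python3 place.py
```

```text
5.6 [0.48378889 0.34937596 0.24021944] [ 179.56567485  -22.88368843 -134.18597008] [ 52.53491845  27.37556632  10.47841956  -3.05579999 -95.79020474
 -96.5071075 ] 0.03965443270043425 [-1.23573518  0.35221032 -5.09885235]
post now [0.49206476 0.35780536 0.24371967] axis [-0.53043426 -0.5472136   0.64745407]
0.15 [ 0.49281599 -0.11542455  0.23473625] [0.2991, -0.3314, 0.1297, -0.7117, 0.7965, 0.6548]
0.05 [ 0.49281599 -0.11542455  0.13473625] [0.2603, -0.3321, 0.2218, -0.7117, 0.7965, 0.6548]
0.003 [ 0.49281599 -0.11542455  0.08773625] [0.242, -0.3325, 0.2651, -0.7117, 0.7965, 0.6548]
0.0005 [ 0.49281599 -0.11542455  0.08523625] [0.241, -0.3325, 0.2674, -0.7117, 0.7965, 0.6548]
```

Emit:
carry_out --pt "0.3 -0.33 0.13 -0.7117 0.7965 0.6548" --pt "0.3 -0.33 0.13 -0.7117 0.7965 0.6548" --pt "0.3 -0.33 0.13 -0.7117 0.7965 0.6548" --pt "0.3 -0.33 0.13 -0.7117 0.7965 0.6548" --pt "0.3 -0.33 0.13 -0.7117 0.7965 0.6548" --pt "0.3 -0.33 0.13 -0.7117 0.7965 0.6548" --pt "0.3 -0.33 0.13 -0.7117 0.7965 0.6548" --pt "0.3 -0.33 0.13 -0.7117 0.7965 0.6548"

```text
clock: 6.6
tool_pos: [0.4904, -0.1198, 0.2341]
orientation: [179.5, -72.5, 171.9]
force: [1.0, 1.3, -6.1]
opening: 0.0398
gripper_force: 29.9
```

```bash
python3 place.py
```

```text
6.6 [ 0.49037008 -0.11982747  0.23411321] [179.45413348 -72.51841153 171.89074521] [   0.86610834   48.55398067   21.40679387  -12.79791084 -134.42111132
 -101.75443793] 0.03979094302764658 [ 1.02770217  1.34468479 -6.08895228]
post now [ 0.50057386 -0.12135661  0.22737961] axis [-4.96073641e-04 -1.56766506e-03  9.99998648e-01]
0.15 [ 0.49281599 -0.11542455  0.23473625] [0.0001, 0.0047, -0.0019, 0.0082, 0.0003, -0.0009]
0.05 [ 0.49281599 -0.11542455  0.13473625] [-0.0953, 0.0044, 0.0282, 0.0082, 0.0003, -0.0009]
0.003 [ 0.49281599 -0.11542455  0.08773625] [-0.1402, 0.0043, 0.0423, 0.0082, 0.0003, -0.0009]
0.0005 [ 0.49281599 -0.11542455  0.08523625] [-0.1425, 0.0043, 0.043, 0.0082, 0.0003, -0.0009]
```

Emit:
carry_out --pt "0 0.0045 -0.002 0.008 0 0" --pt "-0.045 0.0045 0.012 0.008 0 0" --pt "-0.09 0.0045 0.0265 0.008 0 0" --pt "-0.09 0.0045 0.0265 0.008 0 0" --pt "-0.09 0.0045 0.0265 0.008 0 0"

```text
clock: 7.22
tool_pos: [0.495, -0.1106, 0.1448]
orientation: [179.8, -72.2, 172.6]
force: [0.1, 0.6, -5.4]
opening: 0.0397
gripper_force: 29.9
```

```bash
cat > ov.py <<'E'
from h import *
import sys
e=np.radians(-7.8);ex=np.array([np.cos(e),np.sin(e),0]);ey=np.cross(U,ex);pk=np.array([.5033,-.1149,.008])
def two(f,c1=(150,250,80,110),c2=(130,250,80,110),k=5):
    o=[]
    for n,(r,c,h,w) in(('top',c1),('side',c2)):
        I=snap(n)[:,:,::-1];o.append(cv2.resize(I[r:r+h,c:c+w],(w*k,h*k),interpolation=cv2.INTER_CUBIC))
    cv2.imwrite('pics/'+f,cv2.hconcat(o) if o[0].shape[1]<=400 else cv2.vconcat([x[:300] for x in o]))
E
python3 - <<'E'
from ov import *
two('lower.png',(140,240,150,100),(110,250,150,100),4)
E
python3 place.py
```

```text
7.325 [ 0.49525027 -0.1107116   0.14525862] [179.64294742 -72.10775413 172.69770113] [   1.96901695   53.70967509   19.3110261   -11.50393736 -126.90965306
  -99.84249939] 0.04020980055419661 [-0.97885082 -0.12302654 -4.53498823]
post now [ 0.50552564 -0.11207744  0.1385992 ] axis [-7.45383484e-03  3.17121275e-04  9.99972170e-01]
0.15 [ 0.49281599 -0.11542455  0.23473625] [0.0857, -0.0048, -0.0258, -0.0085, 0.0074, 0.0034]
0.05 [ 0.49281599 -0.11542455  0.13473625] [-0.0095, -0.005, 0.0049, -0.0085, 0.0074, 0.0034]
0.003 [ 0.49281599 -0.11542455  0.08773625] [-0.0542, -0.0051, 0.0194, -0.0085, 0.0074, 0.0034]
0.0005 [ 0.49281599 -0.11542455  0.08523625] [-0.0566, -0.0051, 0.0201, -0.0085, 0.0074, 0.0034]
```

View pics/lower.png

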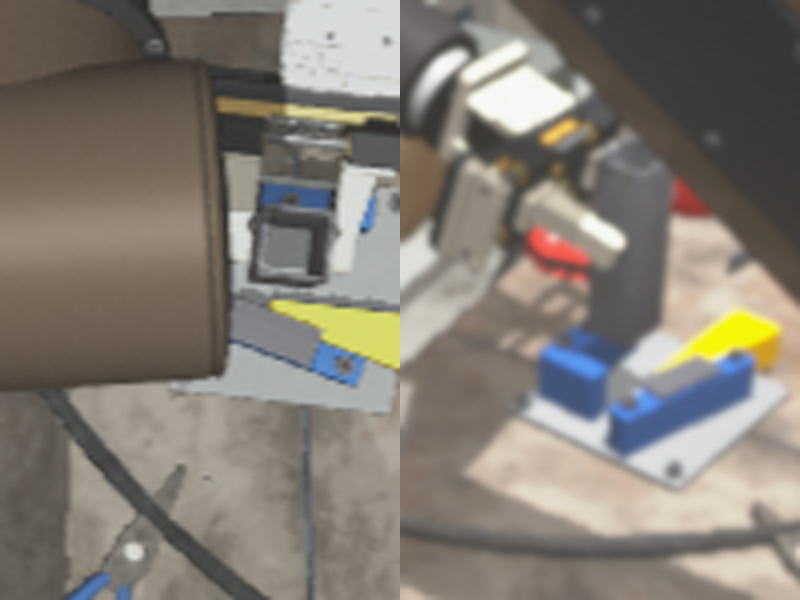

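The post is held upright above the pocket: in the crops its open top is at (290,248) in the top view, and its bottom hangs over the pocket in the side view. I'll correct the sideways error and go lower.

Emit:
carry_out --pt "-0.01 -0.005 0.005 -0.0085 0.0074 0.0034" --pt "-0.03 -0.005 0.0115 -0.0085 0.0074 0.0034" --pt "-0.041 -0.005 0.015 -0.0085 0.0074 0.0034" --pt "-0.041 -0.005 0.015 -0.0085 0.0074 0.0034" --pt "-0.041 -0.005 0.015 -0.0085 0.0074 0.0034" --pt "-0.041 -0.005 0.015 -0.0085 0.0074 0.0034"

```text
clock: 8.07
tool_pos: [0.4921, -0.1154, 0.0999]
orientation: [179.8, -72.7, 172.0]
force: [-0.0, 0.2, -6.4]
opening: 0.0401
gripper_force: 29.9
```

```bash
python3 place.py
```

```text
8.075 [ 0.49207738 -0.11541629  0.09987974] [179.78514216 -72.73970215 171.99947972] [   1.42956235   56.834418     18.6137355   -11.11052649 -123.78337265
  -99.05497102] 0.04006417830885339 [-0.04866406  0.21501136 -6.39570414]
post now [ 0.50226478 -0.11687774  0.09310643] axis [ 3.57701286e-03 -3.89623220e-04  9.99993527e-01]
0.15 [ 0.49281599 -0.11542455  0.23473625] [0.1286, 0.0002, -0.0407, 0.0006, -0.0036, -0.0003]
0.05 [ 0.49281599 -0.11542455  0.13473625] [0.0331, 0.0001, -0.011, 0.0006, -0.0036, -0.0003]
0.003 [ 0.49281599 -0.11542455  0.08773625] [-0.0118, 0.0001, 0.0029, 0.0006, -0.0036, -0.0003]
0.0005 [ 0.49281599 -0.11542455  0.08523625] [-0.0142, 0.0001, 0.0036, 0.0006, -0.0036, -0.0003]
```

Emit:
carry_out --pt "-0.006 0 0.0015 0 -0.003 0" --pt "-0.0115 0 0.003 0 -0.003 0" --pt "-0.0115 0 0.003 0 -0.003 0" --pt "-0.0115 0 0.003 0 -0.003 0"

```text
clock: 8.57
tool_pos: [0.4923, -0.1155, 0.0875]
orientation: [179.8, -72.6, 172.0]
force: [-0.5, -0.4, -5.3]
opening: 0.04
gripper_force: 29.9
```

Emit:
carry_out --pt "-0.0015 0 0.0005 0 0 0" --pt "-0.0015 0 0.0005 0 0 0"

```text
clock: 8.82
tool_pos: [0.4923, -0.1156, 0.0861]
orientation: [179.8, -72.6, 172.0]
force: [-0.3, 0.4, -4.8]
opening: 0.0398
gripper_force: 29.9
```

Emit:
carry_out --pt "-0.0015 0 0.0005 0 0 0" --pt "-0.0015 0 0.0005 0 0 0"

```text
clock: 9.07
tool_pos: [0.4924, -0.1157, 0.0859]
orientation: [179.8, -72.7, 172.0]
force: [2.6, 0.4, 5.5]
opening: 0.0397
gripper_force: 29.9
```

```bash
python3 place.py | head -4;  python3 - <<'E'
from ov import *
two('placed.png',(160,240,150,100),(110,250,150,100),4)
E
```

```text
9.075 [ 0.49237831 -0.11568383  0.08591172] [179.81579798 -72.67010102 172.01000232] [   1.43795194   57.76137931   18.5622373   -10.93621231 -122.75928308
  -98.80204704] 0.03969805856294065 [2.58197605 0.40361331 5.45975314]
post now [ 0.50257471 -0.11714041  0.07915093] axis [ 2.39633849e-03 -6.10677326e-05  9.99997127e-01]
0.15 [ 0.49281599 -0.11542455  0.23473625] [0.142, 0.0005, -0.0447, -0.0001, -0.0024, -0.0003]
```

View pics/placed.png

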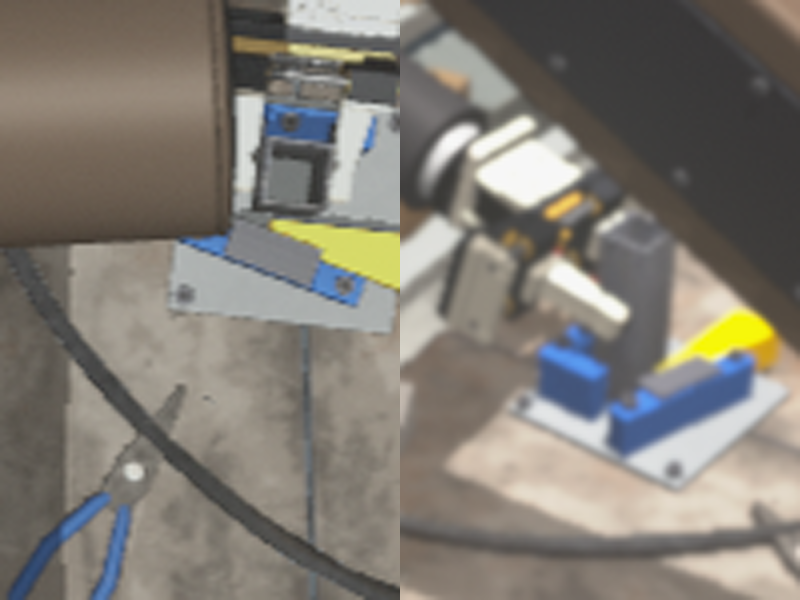

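The post rests on the plate: contact force has appeared, and the side view shows it between the end stop and the keeper. I'll release and back out along the fingers.

Emit:
carry_out --pt "0 0 0 0 0 0" --pt "0 0 0 0 0 0" --pt "0 0 0 0 0 0" --pt "0 0 0 0 0 0" --grip 1

```text
clock: 9.68
tool_pos: [0.4922, -0.1155, 0.0843]
orientation: [179.8, -72.6, 172.0]
force: [-0.6, 0.5, 0.6]
opening: 0.0742
gripper_force: 0.0
```

Emit:
carry_out --pt "0 0 -0.03 0 0 0" --pt "0 0 -0.07 0 0 0" --pt "0 0 -0.1 0 0 0" --pt "0 0 -0.13 0 0 0" --pt "0 0 -0.13 0 0 0"

```text
clock: 10.3
tool_pos: [0.616, -0.1336, 0.1226]
orientation: [179.8, -72.5, 172.0]
force: [-0.9, -0.6, -1.0]
opening: 0.0883
gripper_force: 0.0
```

```bash
cat > ham.py <<'E'
from h import *
o=telemetry.get_obs();print(o['clock'],o['tool_pos'],o['orientation'],o['joint_pos'],o['force'])
for z in(.25,.05,.0115): print(z,row([.4153,-.3763,z],ori(-9.7,0)))
E
python3 ham.py
```

```text
10.3 [ 0.61600708 -0.13358344  0.12255684] [179.78052186 -72.54322404 171.97326974] [ 9.67091300e-02  6.67029611e+01  4.64029001e+01 -1.28244938e+01
 -1.41363760e+02 -1.02536045e+02] [-0.87637704 -0.58347697 -1.03395126]
0.25 [0.1529, -0.2688, 0.1237, -0.0152, -1.2661, 0.0228]
0.05 [-0.0379, -0.2691, 0.1837, -0.0152, -1.2661, 0.0228]
0.0115 [-0.0746, -0.2691, 0.1952, -0.0152, -1.2661, 0.0228]
```

Emit:
carry_out --pt "0.05 0 -0.016 0 0 0" --pt "0.1 0 -0.032 0 0 0" --pt "0.15 0 -0.04 0 -0.1 0" --pt "0.19 -0.06 -0.03 0 -0.28 0" --pt "0.19 -0.12 -0.03 0 -0.46 0" --pt "0.19 -0.18 -0.03 0 -0.64 0" --pt "0.19 -0.24 0 0 -0.82 0" --pt "0.19 -0.27 0.03 0 -1 0"

```text
clock: 11.3
tool_pos: [0.4901, -0.3906, 0.2949]
orientation: [-180.0, -15.0, 171.7]
force: [0.7, -1.6, 1.2]
opening: 0.0881
gripper_force: 0.0
```

```bash
python3 ham.py
```

```text
11.3 [ 0.49013184 -0.39060845  0.29494664] [-179.97756226  -14.96345851  171.73834943] [-18.98738123  22.71214826   9.92022793   2.77795369 -91.91525727
 -79.53683626] [ 0.74460164 -1.61155782  1.24855938]
0.25 [0.057, 0.0034, 0.0814, -0.0037, -0.2611, 0.025]
0.05 [0.0054, 0.0035, 0.2746, -0.0037, -0.2611, 0.025]
0.0115 [-0.0046, 0.0035, 0.3118, -0.0037, -0.2611, 0.025]
```

Emit:
carry_out --pt "0.03 0.0035 0.06 -0.0037 -0.15 0.025" --pt "0.0054 0.0035 0.12 -0.0037 -0.2611 0.025" --pt "0.0054 0.0035 0.18 -0.0037 -0.2611 0.025" --pt "0.0054 0.0035 0.23 -0.0037 -0.2611 0.025" --pt "0.0054 0.0035 0.265 -0.0037 -0.2611 0.025" --pt "0.0054 0.0035 0.265 -0.0037 -0.2611 0.025" --pt "0.0054 0.0035 0.265 -0.0037 -0.2611 0.025"

```text
clock: 12.18
tool_pos: [0.4188, -0.3744, 0.0425]
orientation: [180.0, -0.3, 170.4]
force: [-0.0, 0.3, 1.0]
opening: 0.0876
gripper_force: 0.0
```

```bash
sed -i 's/(.25,.05,.0115)/(.03,.022)/' ham.py; python3 ham.py
```

```text
12.175 [ 0.41882329 -0.37441214  0.04251885] [179.97311797  -0.27648722 170.37778879] [-2.18094620e+01  2.09201398e+01 -2.63046482e+01  4.70109297e-02
 -4.30511526e+01 -7.78472443e+01] [-0.01572844  0.29847689  0.98475046]
0.03 [0.003, -0.0025, 0.0315, 0.0005, -0.0048, 0.0014]
0.022 [0.003, -0.0025, 0.0395, 0.0005, -0.0048, 0.0014]
```

Emit:
carry_out --pt "0.003 -0.0025 0.025 0 -0.005 0" --pt "0.003 -0.0025 0.039 0 -0.005 0" --pt "0.003 -0.0025 0.039 0 -0.005 0" --pt "0.003 -0.0025 0.039 0 -0.005 0"

```text
clock: 12.68
tool_pos: [0.4152, -0.3762, 0.0031]
orientation: [180.0, -0.0, 170.4]
force: [0.3, -0.2, 0.1]
opening: 0.0876
gripper_force: 0.0
```

Emit:
carry_out --pt "0 0 0 0 0 0" --pt "0 0 0 0 0 0" --pt "0 0 0 0 0 0" --pt "0 0 0 0 0 0" --pt "0 0 0 0 0 0" --pt "0 0 0 0 0 0" --pt "0 0 0 0 0 0" --grip -1

```text
clock: 13.55
tool_pos: [0.4143, -0.3759, 0.0022]
orientation: [179.9, -0.1, 170.3]
force: [0.2, -0.3, -0.0]
opening: 0.0228
gripper_force: 0.0
```

Emit:
carry_out --pt "0 0 -0.03 0 0 0" --pt "0 0 -0.06 0 0 0" --pt "0 0 -0.06 0 0 0" --pt "0 0 -0.06 0 0 0"

```text
clock: 14.05
tool_pos: [0.4142, -0.3758, 0.062]
orientation: [179.9, -0.1, 170.3]
force: [0.3, -0.1, -0.4]
opening: 0.0002
gripper_force: 0.0
```

```bash
python3 ham.py
python3 - <<'E'
from ov import *
s=snap('side')[:,:,::-1];t=snap('top')[:,:,::-1]
a=cv2.resize(s[120:270,250:450],(800,600))[:,100:500];b=cv2.resize(t[160:310,270:470],(800,600),interpolation=cv2.INTER_CUBIC)
cv2.imwrite('pics/hs.png',cv2.vconcat([cv2.resize(s[110:235,250:450],(640,300)),cv2.resize(t[165:305,285:450],(640,300)) ]))
cv2.imwrite('pics/t2.png',t);cv2.imwrite('pics/s2.png',s)
E
```

```text
14.05 [ 0.4141935  -0.37575747  0.06195961] [ 1.79910220e+02 -7.99450365e-02  1.70319661e+02] [-22.2073861   19.16987244 -25.6541047   -0.09895172 -45.27358078
 -77.4033211 ] [ 0.33294912 -0.06463461 -0.4078478 ]
0.03 [-0.0013, -0.0004, 0.051, 0.0016, -0.0014, 0.0003]
0.022 [-0.0013, -0.0004, 0.059, 0.0016, -0.0014, 0.0003]
```

View pics/hs.png

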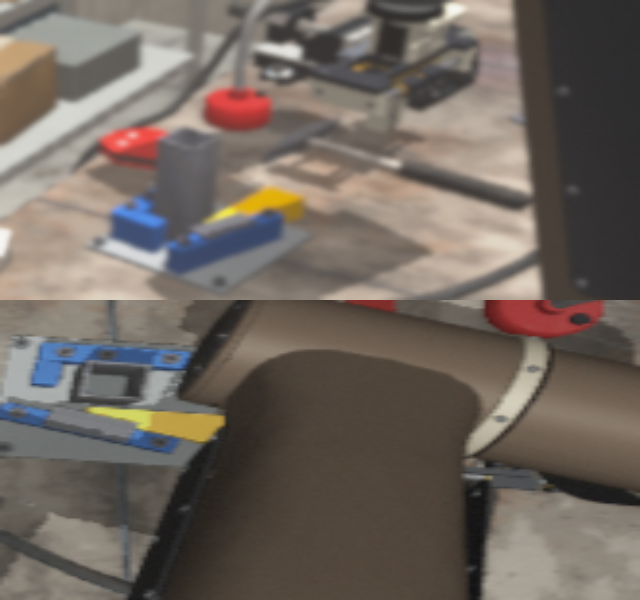

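The side view shows the post standing in the pocket. The fingers shut empty because I lifted before they had finished closing. The hammer looks undisturbed, so I'll reopen halfway, go down and close again.

Emit:
carry_out --pt "0 0 0 0 0 0" --pt "0 0 0 0 0 0" --pt "0 0 0 0 0 0" --pt "0 0 0 0 0 0" --pt "0 0 0 0 0 0" --pt "0 0 0 0 0 0" --grip 0

```text
clock: 14.9
tool_pos: [0.4144, -0.376, 0.0622]
orientation: [179.9, -0.1, 170.3]
force: [0.8, -0.7, 0.2]
opening: 0.0437
gripper_force: 0.0
```

Emit:
carry_out --pt "0 0 0.03 0 0 0" --pt "0 0 0.059 0 0 0" --pt "0 0 0.059 0 0 0" --pt "0 0 0.059 0 0 0"

```text
clock: 15.4
tool_pos: [0.4143, -0.3758, 0.0032]
orientation: [179.9, -0.1, 170.3]
force: [-0.0, -0.2, -0.2]
opening: 0.0434
gripper_force: 0.0
```

Emit:
carry_out --pt "0 0 0 0 0 0" --pt "0 0 0 0 0 0" --pt "0 0 0 0 0 0" --pt "0 0 0 0 0 0" --pt "0 0 0 0 0 0" --pt "0 0 0 0 0 0" --pt "0 0 0 0 0 0" --grip -1

```text
clock: 16.27
tool_pos: [0.4145, -0.376, 0.0034]
orientation: [179.9, -0.1, 170.3]
force: [-0.7, -1.2, 3.2]
opening: 0.011
gripper_force: 30.0
```

Emit:
carry_out --pt "0 0 -0.02 0 0 0" --pt "0 0 -0.045 0 0 0" --pt "0 0 -0.07 0 0 0" --pt "0 0 -0.07 0 0 0" --pt "0 0 -0.07 0 0 0"

```text
clock: 16.9
tool_pos: [0.4136, -0.3753, 0.0719]
orientation: [179.9, -0.2, 170.3]
force: [-0.3, -1.1, -3.5]
opening: 0.0109
gripper_force: 30.0
```

```bash
python3 ham.py|head -1
python3 - <<'E'
from ov import *
s=snap('side')[:,:,::-1];cv2.imwrite('pics/s3.png',s)
cv2.imwrite('pics/h3.png',cv2.resize(s[110:260,270:450],(720,600),interpolation=cv2.INTER_CUBIC))
E
```

```text
16.9 [ 0.41360503 -0.37529836  0.07187721] [ 1.79863627e+02 -1.68623539e-01  1.70298037e+02] [-22.20425674  18.43367419 -25.09580343  -0.13285967 -46.66474599
```

View pics/h3.png

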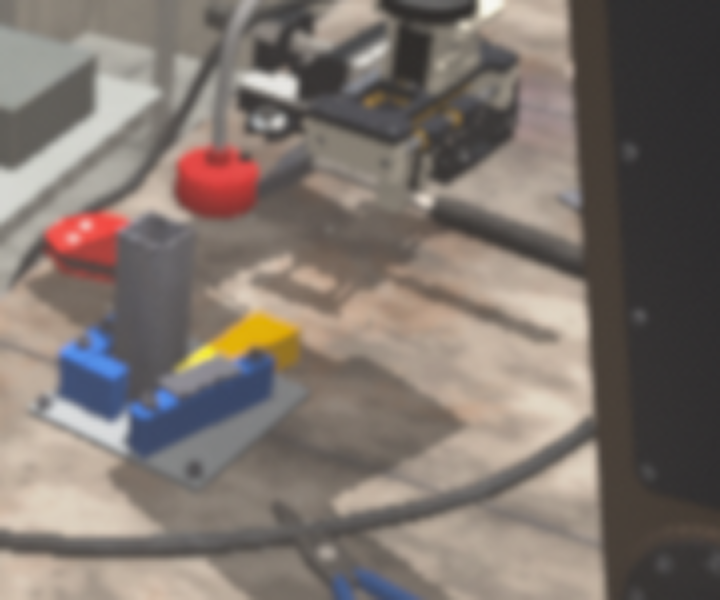

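The hammer is lifted, with its handle at (500,230) and the head tip showing at about (270,180) in the crop. I'll check that it hangs level and work out the move to the butt.

```bash
cat > tap.py <<'E'
from h import *
o=telemetry.get_obs();R0=R.from_euler('xyz',o['orientation'],degrees=True).as_matrix()
print(o['clock'],o['tool_pos'],o['orientation'],o['force'],o['opening'])
# grip spot on hammer = hammer_shaft to ~1 mm; shaft 7.3 mm behind TCP
sh=o['tool_pos']+R0@[0,0,-.0073]+0
hy=-R0[:,0];hx=np.cross(hy,U)
head=sh+.0905*hy;tip=head-.075*hx
e=np.radians(-7.8);ex=np.array([np.cos(e),np.sin(e),0]);ey=np.cross(U,ex);pk=np.array([.5033,-.1149,.008])
loc=lambda p:np.array([ex@(p-pk),ey@(p-pk),p[2]])
E
python3 - <<'E'
from tap import *
print('tip',tip,loc(tip),proj('side',tip),'head',proj('side',head),'bound',proj('side',sh-.031*hy),proj('side',sh-.09*hy))
# wedge butt: yellow mask in saved top/side images
for n,f,(a,b,c,d) in(('top','t2.png',(205,250,300,370)),('top','top0.png',(205,250,300,370)),('side','s3.png',(180,210,310,350))):
    m=cv2.inRange(cv2.cvtColor(cv2.imread('pics/'+f),cv2.COLOR_BGR2HSV),(18,120,60),(35,255,255));k=np.zeros_like(m);k[a:b,c:d]=m[a:b,c:d]
    q=max(cv2.findContours(k,0,2)[0],key=cv2.contourArea);ap=cv2.approxPolyDP(q,1.5,True)[:,0];print(f,ap.tolist())
    print(np.array([loc(ray(n,p,.042))*1e3 for p in ap]).round(0).tolist())
e_=lambda x,y,z:pk+x*ex+y*ey+U*(z-.008)
for y in(-.10,-.105,-.11): print(y,[proj(n,e_(x,y,.042)).round(1).tolist() for n in('top','side') for x in(-.0265,-.0675)])
E
```

```text
16.95 [ 0.41348213 -0.37530273  0.07169222] [179.86410013  -0.20170718 170.30653113] [-0.06424774  0.04841363 -4.28571812] 0.011116792520435537
tip [ 0.5153401  -0.31663341  0.07867356] [ 0.03930707 -0.19823291  0.07867356] [332.86731634 157.7763132 ] head [345.74945417 149.46492317] bound [378.19044561 161.24114942] [395.04625406 167.35988393]
t2.png [[307, 216], [320, 221], [322, 225], [336, 231], [342, 223], [340, 218]]
[[-29.0, 5.0, 42.0], [-38.0, -30.0, 42.0], [-48.0, -36.0, 42.0], [-59.0, -73.0, 42.0], [-37.0, -86.0, 42.0], [-25.0, -80.0, 42.0]]
top0.png [[307, 216], [320, 221], [321, 225], [348, 234], [349, 219]]
[[-29.0, 5.0, 42.0], [-38.0, -30.0, 42.0], [-48.0, -33.0, 42.0], [-64.0, -105.0, 42.0], [-25.0, -103.0, 42.0]]
s3.png [[344, 192], [332, 188], [316, 200], [335, 196], [342, 201], [344, 199]]
[[-66.0, -100.0, 42.0], [-26.0, -96.0, 42.0], [-25.0, -13.0, 42.0], [-57.0, -65.0, 42.0], [-86.0, -56.0, 42.0], [-85.0, -68.0, 42.0]]
-0.1 [[347.7, 219.4], [346.1, 235.3], [332.8, 187.4], [344.5, 192.1]]
-0.105 [[349.6, 219.7], [348.0, 235.5], [333.7, 186.7], [345.3, 191.4]]
-0.11 [[351.5, 219.9], [349.9, 235.7], [334.6, 186.0], [346.2, 190.7]]
```

```bash
cat >> tap.py <<'E'
Rt=ori(-7.8,0)
def trow(x,y,z=.029):
    hyt=ex;p=pk+x*ex+y*ey;p[2]=z
    s=p-.0905*ex-.075*ey
    t=s+Rt@[0,0,.0073]
    return np.round(np.r_[R0.T@(t-o['tool_pos']),R.from_matrix(R0.T@Rt).as_rotvec()],4).tolist()
if __name__=='__main__':
    print('tip',loc(tip))
    for a in((-.047,-.135,.08),(-.047,-.135)):print(a,trow(*a))
    for t in(-20,0,20,40,50,60):print(t,trow(-.047+.243e-3*t,-.104+.97e-3*t))
E
python3 tap.py
```

```text
16.95 [ 0.41348213 -0.37530273  0.07169222] [179.86410013  -0.20170718 170.30653113] [-0.06424774  0.04841363 -4.28571812] 0.011116792520435537
tip [ 0.03930707 -0.19823291  0.07867356]
(-0.047, -0.135, 0.08) [0.0858, 0.0574, -0.0006, 0.0024, -0.0035, -0.0331]
(-0.047, -0.135) [0.0856, 0.0573, 0.0504, 0.0024, -0.0035, -0.0331]
-20 [0.0909, 0.0687, 0.0505, 0.0024, -0.0035, -0.0331]
0 [0.0866, 0.0882, 0.0505, 0.0024, -0.0035, -0.0331]
20 [0.0824, 0.1078, 0.0505, 0.0024, -0.0035, -0.0331]
40 [0.0782, 0.1273, 0.0506, 0.0024, -0.0035, -0.0331]
50 [0.0761, 0.1371, 0.0506, 0.0024, -0.0035, -0.0331]
60 [0.074, 0.1469, 0.0506, 0.0024, -0.0035, -0.0331]
```

Emit:
carry_out --pt "0.045 0.03 0 0 0 -0.033" --pt "0.0858 0.0574 0 0.002 -0.0035 -0.033" --pt "0.0858 0.0574 0.025 0.002 -0.0035 -0.033" --pt "0.0858 0.0574 0.05 0.002 -0.0035 -0.033" --pt "0.0858 0.0574 0.05 0.002 -0.0035 -0.033" --pt "0.0858 0.0574 0.05 0.002 -0.0035 -0.033"

```text
clock: 17.7
tool_pos: [0.3392, -0.3049, 0.0234]
orientation: [-180.0, 0.0, 172.2]
force: [-0.9, 0.3, -1.6]
opening: 0.0107
gripper_force: 30.0
```

```bash
python3 tap.py
python3 - <<'E'
from tap import *
s=snap('side')[:,:,::-1];t=snap('top')[:,:,::-1];cv2.imwrite('pics/s4.png',s)
cv2.imwrite('pics/h4.png',cv2.vconcat([cv2.resize(s[150:240,280:430],(600,360),interpolation=cv2.INTER_CUBIC),cv2.resize(t[170:240,270:445],(600,240),interpolation=cv2.INTER_CUBIC)]))
print(proj('side',tip),proj('side',tip-.01*U))
E
```

```text
17.7 [ 0.33916797 -0.30488548  0.02337302] [-1.79968080e+02  4.16979624e-02  1.72227857e+02] [-0.90475137  0.3443339  -1.57599914] 0.01065427188460428
tip [-0.04637127 -0.13545494  0.03073888]
(-0.047, -0.135, 0.08) [0.0006, 0.0005, -0.0493, -0.0006, 0.0007, 0.0005]
(-0.047, -0.135) [0.0007, 0.0005, 0.0017, -0.0006, 0.0007, 0.0005]
-20 [0.0055, 0.0121, 0.0017, -0.0006, 0.0007, 0.0005]
0 [0.0007, 0.0315, 0.0017, -0.0006, 0.0007, 0.0005]
20 [-0.0042, 0.0509, 0.0016, -0.0006, 0.0007, 0.0005]
40 [-0.0091, 0.0703, 0.0016, -0.0006, 0.0007, 0.0005]
50 [-0.0115, 0.08, 0.0016, -0.0006, 0.0007, 0.0005]
60 [-0.014, 0.0897, 0.0016, -0.0006, 0.0007, 0.0005]
17.7 [ 0.33916797 -0.30488548  0.02337302] [-1.79968080e+02  4.16979624e-02  1.72227857e+02] [-0.90475137  0.3443339  -1.57599914] 0.01065427188460428
[344.23086675 187.86219577] [343.92666322 190.59617412]
```

View pics/h4.png

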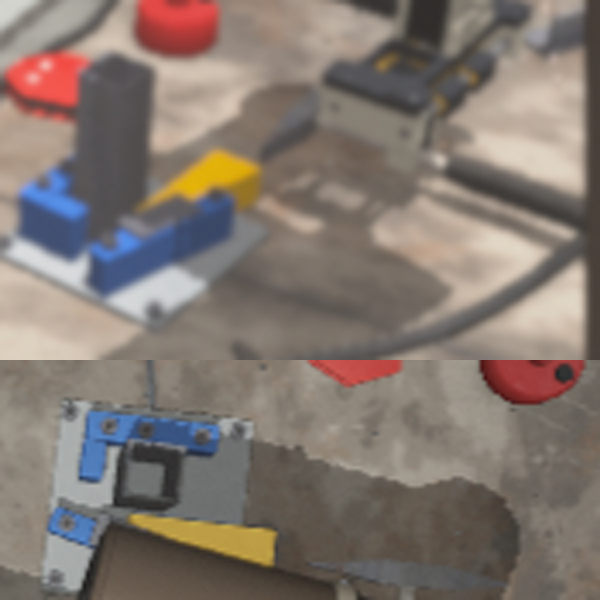

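The head tip sits about 30 mm short of the butt and lines up with it (top-view crop: tip (310,563), butt (275,547)). First tap.

Emit:
carry_out --pt "0.004 0.014 0 0 0 0" --pt "0.0 0.034 0 0 0 0" --pt "-0.005 0.054 0 0 0 0" --pt "-0.005 0.054 0 0 0 0" --pt "0.0 0.034 0 0 0 0" --pt "0.0 0.03 0 0 0 0"

```text
clock: 18.55
tool_pos: [0.3432, -0.2756, 0.0236]
orientation: [-180.0, 0.1, 172.2]
force: [-1.0, 0.2, -2.7]
opening: 0.011
gripper_force: 30.0
```

```bash
cat >> tap.py <<'E'
def butt():
    "wedge travel estimate from the yellow butt's right edge in the top view"
    im=snap('top')[:,:,::-1];m=cv2.inRange(cv2.cvtColor(np.ascontiguousarray(im),cv2.COLOR_BGR2HSV),(18,120,60),(35,255,255));m[:200]=0;m[245:]=0;m[:,:285]=0;m[:,375:]=0
    q=max(cv2.findContours(m,0,2)[0],key=cv2.contourArea)[:,0];L=np.array([loc(ray('top',p,.042)) for p in q])*1e3
    print('yellow loc y min',L[:,1].min().round(1),'max',L[:,1].max().round(1),'x at ymin',L[L[:,1].argmin(),0].round(1),'xmax',L[:,0].max().round(1))
    return im
if __name__=='__main__': butt()
E
python3 tap.py
```

```text
18.55 [ 0.34318868 -0.27557982  0.02358374] [-1.79967306e+02  1.47337522e-01  1.72181148e+02] [-1.04769421  0.21951258 -2.72019332] 0.011003142743916564
tip [-0.04631759 -0.10594865  0.03111644]
(-0.047, -0.135, 0.08) [0.0005, -0.0291, -0.0491, -0.0006, 0.0026, -0.0003]
(-0.047, -0.135) [0.0007, -0.0291, 0.0019, -0.0006, 0.0026, -0.0003]
-20 [0.0055, -0.0175, 0.0019, -0.0006, 0.0026, -0.0003]
0 [0.0007, 0.0019, 0.0019, -0.0006, 0.0026, -0.0003]
20 [-0.0042, 0.0213, 0.0019, -0.0006, 0.0026, -0.0003]
40 [-0.009, 0.0407, 0.0019, -0.0006, 0.0026, -0.0003]
50 [-0.0115, 0.0504, 0.0019, -0.0006, 0.0026, -0.0003]
60 [-0.0139, 0.0601, 0.0019, -0.0006, 0.0026, -0.0003]
yellow loc y min -83.1 max 26.4 x at ymin -29.8 xmax -18.6
```

The first tap drove the wedge about 21 mm. Second tap.

Emit:
carry_out --pt "-0.0025 0.012 0 0 0 0" --pt "-0.006 0.028 0 0 0 0" --pt "-0.009 0.042 0 0 0 0" --pt "-0.009 0.042 0 0 0 0" --pt "-0.004 0.02 0 0 0 0" --pt "-0.004 0.018 0 0 0 0"

```text
clock: 19.35
tool_pos: [0.3497, -0.2582, 0.0233]
orientation: [-180.0, 0.1, 172.2]
force: [-0.5, 1.5, -2.9]
opening: 0.0109
gripper_force: 30.0
```

```bash
python3 tap.py
```

```text
19.35 [ 0.34971731 -0.25819233  0.0233352 ] [-1.79968214e+02  1.22806925e-01  1.72194083e+02] [-0.47879783  1.51723617 -2.88606377] 0.010879266313259162
tip [-0.04222282 -0.0878156   0.03082916]
(-0.047, -0.135, 0.08) [0.0047, -0.0472, -0.0493, -0.0006, 0.0021, -0.0001]
(-0.047, -0.135) [0.0048, -0.0472, 0.0017, -0.0006, 0.0021, -0.0001]
-20 [0.0096, -0.0356, 0.0016, -0.0006, 0.0021, -0.0001]
0 [0.0048, -0.0162, 0.0016, -0.0006, 0.0021, -0.0001]
20 [-0.0001, 0.0032, 0.0016, -0.0006, 0.0021, -0.0001]
40 [-0.0049, 0.0226, 0.0016, -0.0006, 0.0021, -0.0001]
50 [-0.0074, 0.0323, 0.0016, -0.0006, 0.0021, -0.0001]
60 [-0.0098, 0.042, 0.0016, -0.0006, 0.0021, -0.0001]
yellow loc y min -66.3 max 42.4 x at ymin -42.0 xmax -14.6
```

Emit:
carry_out --pt "-0.003 0.012 0 0 0 0" --pt "-0.008 0.036 0 0 0 0" --pt "-0.008 0.036 0 0 0 0"

```text
clock: 19.77
tool_pos: [0.3629, -0.2222, 0.0234]
orientation: [-180.0, 0.1, 172.3]
force: [-0.3, -5.2, -3.3]
opening: 0.0115
gripper_force: 30.8
```

Emit:
carry_out --pt "0.005 -0.02 0 0 0 0" --pt "0.005 -0.02 0 0 0 0" --pt "0.005 -0.02 0 0 0 0"

```text
clock: 20.15
tool_pos: [0.3553, -0.2423, 0.0234]
orientation: [-180.0, 0.1, 172.2]
force: [0.3, 0.6, -3.5]
opening: 0.011
gripper_force: 29.9
```

```bash
python3 tap.py
```

```text
20.15 [ 0.35527306 -0.24231452  0.02338842] [-1.79961813e+02  1.42776597e-01  1.72219156e+02] [ 0.32652248  0.62839284 -3.46054918] 0.011014838984327513
tip [-0.03890879 -0.07129034  0.03091391]
(-0.047, -0.135, 0.08) [0.008, -0.0637, -0.0493, -0.0007, 0.0025, 0.0003]
(-0.047, -0.135) [0.0082, -0.0637, 0.0017, -0.0007, 0.0025, 0.0003]
-20 [0.013, -0.0521, 0.0017, -0.0007, 0.0025, 0.0003]
0 [0.0081, -0.0327, 0.0017, -0.0007, 0.0025, 0.0003]
20 [0.0033, -0.0133, 0.0017, -0.0007, 0.0025, 0.0003]
40 [-0.0016, 0.0061, 0.0017, -0.0007, 0.0025, 0.0003]
50 [-0.004, 0.0158, 0.0017, -0.0007, 0.0025, 0.0003]
60 [-0.0064, 0.0255, 0.0017, -0.0007, 0.0025, 0.0003]
yellow loc y min -59.1 max 49.8 x at ymin -22.1 xmax -13.1
```

Emit:
carry_out --pt "0.004 -0.016 0 0 0 0" --pt "0.004 -0.016 0 0 0 0" --pt "-0.006 0.024 0 0 0 0" --pt "-0.006 0.024 0 0 0 0"

```text
clock: 20.7
tool_pos: [0.3653, -0.2182, 0.0235]
orientation: [-180.0, 0.2, 172.3]
force: [0.0, -3.9, -3.4]
opening: 0.0119
gripper_force: 30.6
```

Emit:
carry_out --pt "0.006 -0.024 0 0 0 0" --pt "0.006 -0.024 0 0 0 0" --pt "0.006 -0.024 0 0 0 0"

```text
clock: 21.08
tool_pos: [0.3549, -0.2425, 0.0233]
orientation: [-180.0, 0.1, 172.2]
force: [-0.4, -0.8, -2.7]
opening: 0.0106
gripper_force: 29.7
```

```bash
python3 tap.py
```

```text
21.075 [ 0.35492356 -0.24251116  0.02333723] [-1.79960374e+02  1.17139143e-01  1.72200677e+02] [-0.41839379 -0.77111883 -2.7200451 ] 0.010599188168625399
tip [-0.03920081 -0.07156151  0.03082224]
(-0.047, -0.135, 0.08) [0.0077, -0.0635, -0.0493, -0.0007, 0.002, 0.0]
(-0.047, -0.135) [0.0078, -0.0634, 0.0017, -0.0007, 0.002, 0.0]
-20 [0.0127, -0.0518, 0.0016, -0.0007, 0.002, 0.0]
0 [0.0078, -0.0324, 0.0016, -0.0007, 0.002, 0.0]
20 [0.003, -0.013, 0.0016, -0.0007, 0.002, 0.0]
40 [-0.0019, 0.0064, 0.0016, -0.0007, 0.002, 0.0]
50 [-0.0043, 0.0161, 0.0016, -0.0007, 0.002, 0.0]
60 [-0.0068, 0.0258, 0.0016, -0.0007, 0.002, 0.0]
yellow loc y min -59.4 max 49.8 x at ymin -24.6 xmax -13.1
```

Emit:
carry_out --pt "0.005 -0.02 0 0 0 0" --pt "0.006 -0.026 0 0 0 0" --pt "-0.007 0.028 0 0 0 0" --pt "-0.007 0.028 0 0 0 0"

```text
clock: 21.62
tool_pos: [0.3671, -0.2141, 0.0236]
orientation: [-180.0, 0.2, 172.4]
force: [0.7, -2.8, -2.8]
opening: 0.0129
gripper_force: 30.2
```

Emit:
carry_out --pt "0.007 -0.03 0 0 0 0" --pt "0.01 -0.045 0 0 0 0" --pt "0.01 -0.045 0 0 0 0"

```text
clock: 22.0
tool_pos: [0.3492, -0.2596, 0.0232]
orientation: [-180.0, 0.1, 172.2]
force: [-0.5, 0.1, -2.4]
opening: 0.0112
gripper_force: 29.9
```

Run:
```python
from tap import *
print('tip',loc(tip),'proj',proj('top',tip),proj('top',head))
im=butt();cv2.imwrite('pics/t5.png',im);s=snap('side')[:,:,::-1];cv2.imwrite('pics/s5.png',s)
g=im.astype(int)
# subpixel butt edge: blueness deficit profile across columns, rows 215..228
for f in('top0.png','t5.png'):
    I=cv2.imread('pics/'+f).astype(int);p=(I[:,:,2]-I[:,:,0])
    for r in(218,222,226): print(f,r,p[r,322:356].tolist())
a=cv2.resize(im[170:240,270:370],(800,560),interpolation=cv2.INTER_CUBIC)
cv2.imwrite('pics/v5.png',cv2.vconcat([a[:400],cv2.resize(s[140:240,280:480],(800,200))]))
```

```text
22.0 [ 0.34915622 -0.2596207   0.02324404] [-1.79960583e+02  9.17242339e-02  1.72151874e+02] [-0.51495253  0.08736322 -2.40666442] 0.011218642222254759
tip [-0.0425256  -0.08937254  0.03068891] proj [342.28743819 225.27358874] [371.06298676 228.46049117]
yellow loc y min -58.8 max 50.0 x at ymin -19.5 xmax -12.8
top0.png 218 [107, 108, 113, 113, 113, 112, 112, 111, 109, 107, 106, 106, 105, 104, 105, 97, 80, 70, 58, 39, 15, 10, 11, 11, 9, 9, 11, 11, 15, 18, 19, 23, 24, 28]
top0.png 222 [112, 113, 112, 112, 114, 113, 113, 113, 113, 114, 113, 114, 114, 113, 113, 113, 111, 112, 113, 115, 114, 113, 116, 115, 115, 114, 114, 99, 44, 10, 11, 14, 19, 26]
top0.png 226 [-18, 35, 84, 108, 114, 112, 113, 113, 113, 113, 112, 113, 113, 113, 113, 113, 113, 113, 112, 114, 113, 114, 114, 114, 113, 114, 113, 90, 13, 12, 13, 16, 19, 21]
t5.png 218 [117, 116, 117, 117, 117, 117, 117, 117, 116, 109, 61, -2, -2, -1, -2, -2, -1, -2, 3, 14, 13, 12, 11, 12, 11, 11, 11, 11, 12, 14, 15, 17, 18, 21]
t5.png 222 [117, 117, 116, 117, 116, 116, 116, 116, 118, 90, 12, -1, -1, -1, -2, -2, -1, -1, 7, 15, 13, 11, 12, 11, 10, 11, 13, 12, 10, 12, 12, 12, 12, 17]
t5.png 226 [-26, 28, 80, 110, 117, 117, 118, 118, 114, 64, -1, 0, -2, -1, -1, -1, -2, 1, 12, 13, 11, 7, 3, 0, -4, 0, 5, 4, 7, 12, 10, 4, 0, -1]
```

Emit:
carry_out --pt "0.003 -0.013 0 0 0 0" --pt "0.003 -0.013 0 0 0 0" --pt "-0.011 0.046 0 0 0 0" --pt "0 0 0 0 0 0" --pt "0.003 -0.013 0 0 0 0" --pt "-0.011 0.046 0 0 0 0" --pt "0 0 0 0 0 0" --pt "0 0 0 0 0 0"

```text
clock: 23.1
tool_pos: [0.3499, -0.2589, 0.0233]
orientation: [-180.0, 0.1, 172.3]
force: [0.6, 1.4, -2.1]
opening: 0.0109
gripper_force: 30.0
```

Run:
```python
from tap import *
print('tip',loc(tip),'proj',proj('top',tip),proj('top',head))
im=butt();cv2.imwrite('pics/t6.png',im);s=snap('side')[:,:,::-1];cv2.imwrite('pics/s6.png',s)
for f in('t5.png','t6.png'):
    I=cv2.imread('pics/'+f).astype(int);p=(I[:,:,2]-I[:,:,0])
    for r in(214,218,222,226): print(f,r,p[r,328:334].tolist())
a=cv2.resize(im[170:240,270:370],(800,560),interpolation=cv2.INTER_CUBIC)
cv2.imwrite('pics/v6.png',cv2.vconcat([a[:400],cv2.resize(s[140:240,280:480],(800,200))]))
```

```text
23.1 [ 0.34987965 -0.25891986  0.02327243] [-1.79958793e+02  1.04621562e-01  1.72304970e+02] [ 0.62685849  1.37959327 -2.05034872] 0.010853258234275806
tip [-0.04210619 -0.08833812  0.03073767] proj [341.90960752 225.06890615] [370.69251748 228.17881373]
yellow loc y min -58.6 max 50.3 x at ymin -17.0 xmax -12.8
t5.png 214 [118, 116, 117, 116, 86, -1]
t5.png 218 [117, 117, 116, 109, 61, -2]
t5.png 222 [116, 116, 118, 90, 12, -1]
t5.png 226 [118, 118, 114, 64, -1, 0]
t6.png 214 [118, 118, 117, 118, 86, -2]
t6.png 218 [118, 117, 118, 107, 54, -1]
t6.png 222 [116, 117, 119, 89, 1, -2]
t6.png 226 [116, 118, 107, 51, -2, -1]
```

View pics/v6.png

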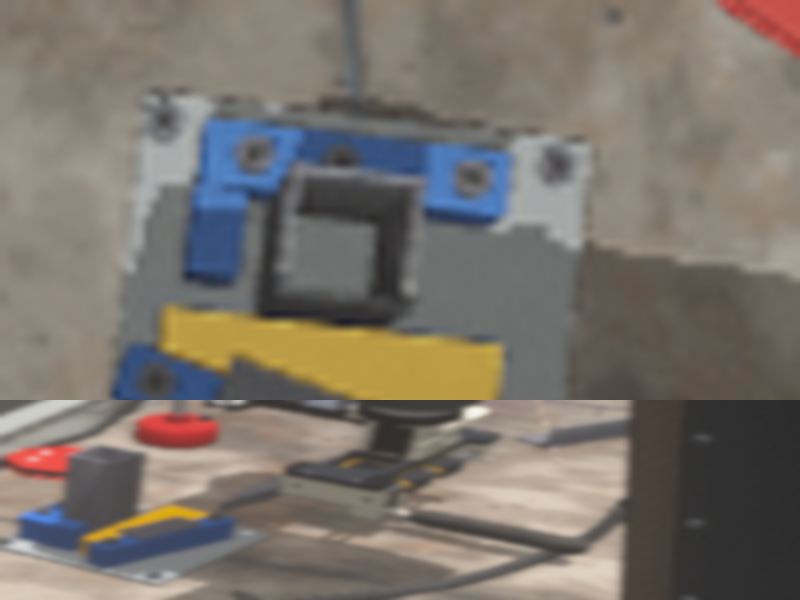

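The wedge now bears on the post, which stands square against the fence, and it is creeping only about 0.3 mm per tap. I'll give it more firm taps until it stops.

Emit:
carry_out --pt "0.003 -0.011 0 0 0 0" --pt "0.003 -0.011 0 0 0 0" --pt "-0.012 0.05 0 0 0 0" --pt "0.003 -0.011 0 0 0 0" --pt "0.003 -0.011 0 0 0 0" --pt "-0.012 0.05 0 0 0 0" --pt "0.003 -0.011 0 0 0 0" --pt "0.003 -0.011 0 0 0 0"

```text
clock: 24.2
tool_pos: [0.3457, -0.269, 0.0232]
orientation: [-180.0, 0.1, 172.4]
force: [0.9, 1.4, -2.9]
opening: 0.0107
gripper_force: 30.1
```

Emit:
carry_out --pt "-0.015 0.061 0 0 0 0" --pt "-0.015 0.061 0 0 0 0"

```text
clock: 24.45
tool_pos: [0.3705, -0.2095, 0.0237]
orientation: [-180.0, 0.3, 172.3]
force: [5.1, -2.6, -3.4]
opening: 0.0119
gripper_force: 30.5
```

Emit:
carry_out --pt "0.015 -0.061 0 0 0 0" --pt "0.015 -0.061 0 0 0 0" --pt "0.015 -0.061 0 0 0 0"

```text
clock: 24.82
tool_pos: [0.344, -0.2705, 0.0232]
orientation: [-180.0, 0.1, 172.0]
force: [-0.7, -0.3, -0.9]
opening: 0.0112
gripper_force: 29.9
```

```bash
cat > chk.py <<'E'
from tap import *
import sys
print('tip',loc(tip))
im=butt();cv2.imwrite('pics/%s.png'%sys.argv[1],im)
p=im[:,:,2].astype(float)-im[:,:,0]
print([round(322+p[r,322:336].clip(0,117).sum()/117,2) for r in range(215,227,1)])
E
for f in t5 t6;do python3 -c "
import cv2;I=cv2.imread('pics/$f.png').astype(float);p=I[:,:,2]-I[:,:,0];print([round(322+p[r,322:336].clip(0,117).sum()/117,2) for r in range(215,227)])"; done;python3 chk.py t7
```

```text
[np.float64(332.76), np.float64(332.67), np.float64(332.61), np.float64(332.44), np.float64(332.36), np.float64(332.21), np.float64(332.0), np.float64(331.83), np.float64(331.71), np.float64(331.71), np.float64(331.48), np.float64(329.38)]
[np.float64(332.67), np.float64(332.6), np.float64(332.46), np.float64(332.36), np.float64(332.21), np.float64(332.0), np.float64(331.84), np.float64(331.72), np.float64(331.69), np.float64(331.57), np.float64(331.4), np.float64(329.21)]
24.825 [ 0.34401734 -0.27047529  0.02324259] [-1.79961678e+02  8.04555082e-02  1.72031801e+02] [-0.73585718 -0.34819181 -0.9448673 ] 0.0111947408184783
tip [-0.0459855  -0.10101417  0.03066966]
yellow loc y min -58.4 max 50.3 x at ymin -40.3 xmax -12.8
[np.float64(332.66), np.float64(332.6), np.float64(332.42), np.float64(332.33), np.float64(332.08), np.float64(331.97), np.float64(331.74), np.float64(331.73), np.float64(331.7), np.float64(331.56), np.float64(331.41), np.float64(329.16)]
```

Emit:
carry_out --pt "0 0 0 0 0 0.15" --pt "0 0 0 0 0 0.15" --pt "-0.015 0.06 0 0 0 -0.03" --pt "0 0 0 0 0 0.15" --pt "0 0 0 0 0 0.15" --pt "-0.015 0.06 0 0 0 -0.03" --pt "0 0 0 0 0 0" --pt "0 0 0 0 0 0"

```text
clock: 25.88
tool_pos: [0.3465, -0.2683, 0.0233]
orientation: [-180.0, 0.1, 172.7]
force: [0.0, 0.1, -1.6]
opening: 0.0107
gripper_force: 30.0
```

Emit:
carry_out --pt "0 0 0 0 0 0.15" --pt "0 0 0 0 0 0.15" --pt "-0.015 0.06 0 0 0 -0.03" --pt "-0.015 0.06 0 0 0 -0.03"

```text
clock: 26.38
tool_pos: [0.3718, -0.2099, 0.0241]
orientation: [-180.0, 0.4, 174.6]
force: [6.4, -0.7, -3.8]
opening: 0.012
gripper_force: 29.1
```

Emit:
carry_out --pt "0.015 -0.06 0 0 0 0.03" --pt "0.015 -0.06 0 0 0 0.03" --pt "0.015 -0.06 0 0 0 0.03"

```text
clock: 26.75
tool_pos: [0.3464, -0.2704, 0.0233]
orientation: [-180.0, 0.1, 172.3]
force: [-0.9, 0.1, -2.3]
opening: 0.0109
gripper_force: 29.8
```

```bash
python3 chk.py t8
python3 - <<'E'
from tap import *
# check hammer yaw in hand: projected head vs image brightness along lines
I=cv2.imread('pics/t8.png');print(proj('top',tip),proj('top',head))
g=cv2.cvtColor(I,cv2.COLOR_BGR2GRAY);print(g[218:242:2,340:364:2])
E
```

```text
26.75 [ 0.34642907 -0.2704479   0.02326613] [-1.79961717e+02  1.02455206e-01  1.72308643e+02] [-0.87226563  0.14078436 -2.26625559] 0.010893146821188564
tip [-0.04396484 -0.10022238  0.03072794]
yellow loc y min -58.1 max 50.3 x at ymin -37.7 xmax -12.8
[np.float64(332.5), np.float64(332.38), np.float64(332.26), np.float64(332.03), np.float64(331.85), np.float64(331.74), np.float64(331.76), np.float64(331.65), np.float64(331.5), np.float64(331.33), np.float64(331.1), np.float64(328.97)]
26.8 [ 0.34671045 -0.27005222  0.02330612] [-1.79962304e+02  1.08182896e-01  1.72328111e+02] [ 0.04149815 -0.9234745  -2.11211462] 0.011214106282097128
[346.229202   226.18633422] [375.02262376 229.28606017]
[[101  86  77  78  75  79  85  85  85  85  83  84]
 [ 96  90  76  76  74  74  81  74  79  87  86  83]
 [ 90  87  76  74  63  71  91  84  85  88  92  98]
 [ 84  86  75  71  72  72  72  70  62  70  90  92]
 [ 79  83  75  72  72  73  71  72  73  79  82  71]
 [ 88  86  83  74  72  70  72  74  71  78  84  82]
 [ 88  86  83  75  75  73  73  70  67  73  77  82]
 [ 89  89  84  70  73  77  76  74  71  75  79  81]
 [ 88  88  85  74  74  81  75  73  73  75  75  80]
 [120  83  78  66  73  82  75  73  70  73  73  73]
 [ 47  48  83  93  80  77 115 114 113  73  72  69]
 [ 56  55  89 110 106  45  77  79  82  82  76  70]]
```

Emit:
carry_out --pt "0.006 0 0 0 0 0.15" --pt "0.006 0 0 0 0 0.15" --pt "-0.009 0.06 0 0 0 -0.05" --pt "0.006 0 0 0 0 0.15" --pt "0.006 0 0 0 0 0.15" --pt "-0.009 0.06 0 0 0 -0.05" --pt "0.006 0 0 0 0 0" --pt "0.006 0 0 0 0 0"

```text
clock: 27.8
tool_pos: [0.3429, -0.2681, 0.0235]
orientation: [-180.0, 0.2, 172.8]
force: [-0.0, -1.0, -3.2]
opening: 0.0111
gripper_force: 29.9
```

```bash
python3 chk.py t9
```

```text
27.8 [ 0.34290085 -0.26810355  0.02345661] [-1.79950742e+02  1.51637714e-01  1.72790548e+02] [-0.03777298 -1.02075212 -3.16253805] 0.011123062410392388
tip [-0.04842052 -0.09762015  0.0309961 ]
yellow loc y min -57.8 max 50.3 x at ymin -35.2 xmax -12.6
[np.float64(332.44), np.float64(332.32), np.float64(332.09), np.float64(331.97), np.float64(331.76), np.float64(331.78), np.float64(331.74), np.float64(331.59), np.float64(331.47), np.float64(331.33), np.float64(331.08), np.float64(328.97)]
```

Emit:
carry_out --pt "0 0 0 0 0 0.17" --pt "0 -0.006 0 0 0 0.17" --pt "0 -0.006 0 0 0 0.17" --pt "-0.013 0.055 0 0 0 0" --pt "0 0 0 0 0 0.15" --pt "0 -0.006 0 0 0 0.17" --pt "-0.013 0.055 0 0 0 0" --pt "0 0 0 0 0 0"

```text
clock: 28.85
tool_pos: [0.3503, -0.2604, 0.0242]
orientation: [-179.9, 0.4, 174.1]
force: [2.1, -3.2, -1.2]
opening: 0.0107
gripper_force: 30.5
```

```bash
python3 chk.py t10
python3 - <<'E'
import cv2,numpy as np
a=cv2.imread('pics/t10.png');b=cv2.imread('pics/t8.png')
# head: bluish-grey, low saturation
for f in(a,b):
    h=cv2.cvtColor(f,cv2.COLOR_BGR2HSV)[210:245,335:385]
    for r in range(0,35,2): print(''.join('%4d'%v for v in h[r,::2,1]))
    print()
E
```

```text
28.85 [ 0.35032705 -0.26041146  0.02419999] [-179.92344396    0.35930279  174.13571957] [ 2.14838295 -3.20506923 -1.18897647] 0.010743365633676644
tip [-0.04394227 -0.08690518  0.03206736]
yellow loc y min -57.8 max 50.3 x at ymin -35.2 xmax -12.6
[np.float64(332.43), np.float64(332.29), np.float64(332.09), np.float64(331.93), np.float64(331.74), np.float64(331.76), np.float64(331.69), np.float64(331.52), np.float64(331.41), np.float64(331.32), np.float64(331.05), np.float64(328.86)]
   7   7   5   7  35  48  51  46  49  49  40  44  55  56  38  34  34  33  35  31  33  35  43  45  47
   7   7   7  18  35  39  44  48  50  50  40  41  44  46  50  40  32  34  37  39  36  34  34  52  58
   7   7   7  29  38  36  37  41  49  49  47  47  42  45  48  42  35  33  39  37  39  35  34  45  57
   5   5   7  34  39  39  38  37  39  44  48  49  44  42  50  39  38  40  37  39  40  36  42  55  48
   2   5   5  25  29  28  25  16  16  14  11   6   3   3   3   8   9   6   9  12  15  15  26  46  49
   5   5   5  24   6  12  21  17   8   3   8  11   8   3   3   3   3   6   6   6   3   3   3   6   6
   7 
[... 2325 characters left out ...]
 5  17  41  39  35  46  49  49  63  61  53  54  50  50  47  58  58  54  34  23  26  52  47  47
   7   5  36  41  52  47  44  41  39  48  52  62  75  61  59  53  52  59  56  28  22  24  55  46  48
  18   3  45  40  44  28  44  43  49  55  52  61  62  57  56  46  49  54  62  30  22  26  57  46  49
  56  63  72  63  47  45  38  52  58  66  62  51  56  44  38  36  35  37  54  26  20  28  58  52  49
  64  66  65  70  57  41  42  44  60  62  59  66  52  52  36  41  41  35  39  23  20  28  47  61  48
  67  69  70  65  60  39  43  41  56  61  63  64  59  47  35  38  38  42  36  23  23  33  53  23  54
  65  62  65  64  62  39  42  45  57  62  72  63  64  58  63  55  68  56  47  23  21  42  50  51  59
```

Emit:
carry_out --pt "0.01 0 0 0 0 0.1" --pt "0.012 -0.006 0 0 0 0.15" --pt "0.012 -0.006 0 0 0 0.15" --pt "-0.001 0.055 0 0 0 -0.02" --pt "0.012 0 0 0 0 0.13" --pt "0.012 -0.006 0 0 0 0.15" --pt "-0.001 0.055 0 0 0 -0.02" --pt "0.012 0 0 0 0 0.13"

```text
clock: 29.9
tool_pos: [0.3392, -0.2589, 0.0243]
orientation: [-180.0, 0.4, 166.6]
force: [1.6, -3.2, -2.7]
opening: 0.0108
gripper_force: 30.4
```

Emit:
carry_out --pt "0 -0.006 0 0 0 0.02" --pt "-0.013 0.055 0 0 0 -0.15" --pt "0 0 0 0 0 -0.13" --pt "0 -0.006 0 0 0 -0.13" --pt "0 -0.006 0 0 0 -0.13"

```text
clock: 30.52
tool_pos: [0.3275, -0.2742, 0.0234]
orientation: [-180.0, 0.2, 172.1]
force: [0.9, -0.3, -2.2]
opening: 0.0111
gripper_force: 30.8
```

```bash
python3 chk.py t11
python3 - <<'E'
import cv2,numpy as np
h=cv2.cvtColor(cv2.imread('pics/t11.png'),cv2.COLOR_BGR2HSV)[206:245,325:395]
for r in range(0,39,2): print(''.join('%3d'%v for v in h[r,::2,1]))
E
```

```text
30.525 [ 0.3274834  -0.27417224  0.02335413] [-1.79955106e+02  1.51388418e-01  1.72136327e+02] [ 0.88573492 -0.34669346 -2.24934663] 0.01107319301900356
tip [-0.0620105  -0.10675482  0.03089322]
yellow loc y min -57.8 max 50.3 x at ymin -35.2 xmax -12.6
[np.float64(332.44), np.float64(332.3), np.float64(332.06), np.float64(331.98), np.float64(331.74), np.float64(331.71), np.float64(331.7), np.float64(331.52), np.float64(331.43), np.float64(331.29), np.float64(331.03), np.float64(328.83)]
  7  7  7  7  5  7  7  7  7 37 36 42 49 47 40 42 41 38 34 30 27 27 28 27 28 30 29 36 37 38 41 36 38 38 39
  7  7  5  7  7  5  7  5  5 37 38 43 48 47 39 48 47 43 40 33 29 27 27 27 29 30 32 45 54 47 49 46 42 45 44
  5  2  7  7  7  7  5  7  9 35 50 52 46 46 50 38 46 55 55 45 32 31 30 29 30 30 32 38 45 51 44 49 47 48 52
142127 65  8  7  7  9  5 18 37 38 44 48 55 47 40 49 43 45 53 40 32 34 40 34 40 34 30 46 59 48 50 43 47 48
160160160153  5  5  7  7 23 38 36 36 35 46 46 47 51 46 44 49 42 38 35 44 39 39 34 33 47 59 48 48 51 55 52
160160160155  9  9  9  5 31 33 34 37 37 42 44 49 52 51 49 53 42 39 37 39 39 4
[... 812 characters left out ...]
2 65 65 56 52 52 52 48 57 52 39 18 12  3  3  6  6  3  3  0  3  0
143143107  7  7  7  7 36 43 47 47 40 44 40 44 56 61 71 62 55 51 57 62 56 43 34 22 20 48 45 50 53 42 40 50
  5 50 33  5  7  5  2 45 42 41 42 48 44 49 60 52 64 57 58 53 40 50 52 64 48 40 21 22 46 49 50 54 61 64 49
  5  7  7  5  7  5  7 54 47 46 42 53 60 59 71 65 55 57 49 38 38 35 37 48 58 37 22 27 54 45 51 54 50 57 64
  9  7  7  5  5  5  7 54 50 49 43 44 64 60 61 61 66 59 44 41 41 40 42 40 47 27 22 30 59 51 42 48 52 53 61
 19  6  6  7  7  9  5 53 46 46 38 52 54 59 57 62 58 59 49 41 35 36 38 38 40 24 22 30 23 53 52 50 53 60 63
 64 51 54 48 42 44 45 51 47 54 47 41 45 36 47 47 54 48 45 35 41 38 39 37 39 21 22 36 50 66 50 53 61 75 73
```

The wedge edge is unchanged over the last taps, so it has stopped and is tight. Now I'll lift the hammer and lay it back.

Emit:
carry_out --pt "0 -0.02 -0.02 0 0 0" --pt "0 -0.04 -0.04 0 0 0" --pt "-0.04 -0.07 -0.04 0 0 0" --pt "-0.085 -0.09 -0.04 0 0 0" --pt "-0.085 -0.09 -0.015 0 0 0" --pt "-0.085 -0.09 0.008 0 0 0" --pt "-0.085 -0.09 0.013 0 0 0" --pt "-0.085 -0.09 0.013 0 0 0"

```text
clock: 31.58
tool_pos: [0.3992, -0.3745, 0.0106]
orientation: [-180.0, 0.1, 172.2]
force: [0.8, 0.5, -3.4]
opening: 0.0109
gripper_force: 30.5
```

Emit:
carry_out --pt "0 0 0.003 0 0 0" --pt "0 0 0.006 0 0 0" --pt "0 0 0.006 0 0 0"

```text
clock: 31.95
tool_pos: [0.4004, -0.3743, 0.0053]
orientation: [-179.9, 0.2, 172.3]
force: [1.2, 1.5, 0.5]
opening: 0.0107
gripper_force: 30.0
```

Emit:
carry_out --pt "0 0 0.0015 0 0 0" --pt "0 0 0.0015 0 0 0"

```text
clock: 32.2
tool_pos: [0.4004, -0.374, 0.0044]
orientation: [-179.9, 0.2, 172.3]
force: [-0.3, 5.7, 9.6]
opening: 0.0112
gripper_force: 30.0
```

Emit:
carry_out --pt "0 0 0 0 0 0" --pt "0 0 0 0 0 0" --pt "0 0 0 0 0 0" --pt "0 0 0 0 0 0" --grip 0.2

```text
clock: 32.7
tool_pos: [0.3996, -0.3741, 0.003]
orientation: [-180.0, 0.1, 172.2]
force: [0.8, 0.1, -0.2]
opening: 0.0453
gripper_force: 0.0
```

Emit:
carry_out --pt "0 0 -0.03 0 0 0" --pt "0 0 -0.08 0 0 0" --pt "0 0 -0.14 0 0 0" --pt "0 0 -0.2 0 0 0" --pt "0 -0.06 -0.25 0 0 0" --pt "0 -0.12 -0.25 0 0 0" --pt "0 -0.18 -0.25 0 0 0" --pt "0 -0.24 -0.25 0 0 0"

```text
clock: 33.7
tool_pos: [0.3671, -0.6085, 0.2535]
orientation: [-179.9, 0.2, 172.2]
force: [1.8, 0.4, 0.3]
opening: 0.0524
gripper_force: 0.0
```

```bash
python3 chk.py t12
python3 - <<'E'
from tap import *
I=cv2.imread('pics/t12.png');s=snap('side')[:,:,::-1]
h=cv2.cvtColor(I,cv2.COLOR_BGR2HSV)
# post top face (z=.148): dark walls; expected centre
c=pk+ex*.0055+ey*-.002;c[2]=.148;print('post top expected',proj('top',c),'side',proj('side',c))
g=cv2.cvtColor(I,cv2.COLOR_BGR2GRAY);print(g[184:216:2,298:330:2])
S=h[180:310,370:450,1]
for r in range(0,130,5): print(''.join('%3d'%v for v in S[r,::3]))
E
```

```text
33.7 [ 0.36705153 -0.60848527  0.25349569] [-1.79942021e+02  1.54287708e-01  1.72244806e+02] [1.82399547 0.44890155 0.29301494] 0.05244157750217853
tip [ 0.02242066 -0.43243173  0.26103936]
yellow loc y min -58.1 max 50.3 x at ymin -37.7 xmax -12.6
[np.float64(332.16), np.float64(332.03), np.float64(331.81), np.float64(331.67), np.float64(331.47), np.float64(331.48), np.float64(331.46), np.float64(331.26), np.float64(331.18), np.float64(331.03), np.float64(330.79), np.float64(328.67)]
33.75 [ 0.36471548 -0.61446401  0.25088657] [-1.79914538e+02 -4.44443442e-02  1.72083193e+02] [ 3.03541217 -5.50024275  2.23099241] 0.05235383190327178
post top expected [314.36871712 199.82436218] side [306.8620894  166.12882137]
[[ 91 110 109 113 108 111 105 104  82  72  67  71  73  96 111 108]
 [113 110 108 112 114  80  81  81  88  98 107 107 104 105 106 108]
 [109 106  82 101 101  75  75  76  73  76  77  75  78 111 111  99]
 [115  93 110 112  92 102  77  59  72  77  77  76  77 113 106 114]
 [117 120 115 104  87  76  77  83  81 101 115 122 116 114 113  81]
 [108  95  57  59 108  55  61  62  63  63  6
[... 2125 characters left out ...]
19 20 48 43 32 36 33 35 33 34 36 34 36 35 33
 37 37 40 37 36 35 36 35 33 37 33 19 21 18 47 34 29 31 33 35 34 35 33 34 31 34 32
 37 38 41 40 41 35 35 34 36 33 35 20 22 17 34 34 26 27 28 35 35 34 36 31 34 32 32
 38 35 37 34 40 36 35 36 32 35 35 19 15 23 35 34 26 27 30 40 41 35 36 35 30 26 29
 46 40 37 34 34 35 33 32 34 34 33 21 27 28 28 27 29 29 27 28 35 33 33 38 32 36 30
 39 42 33 35 34 34 36 33 32 35 19 15 24 32 28 29 26 26 27 28 34 35 32 32 36 35 29
 33 29 32 33 37 35 35 35 34 36 33 22 21 29 27 28 27 27 29 28 35 34 33 31 29 33 33
 29 29 30 35 37 35 35 35 29 35 33 34 35 34 27 27 29 27 31 29 31 35 28 26 27 34 34
 29 27 31 33 35 36 30 29 31 33 34 35 35 33 33 29 27 26 35 34 34 31 30 26 33 34 33
```

Emit:
carry_out --pt "0 0.02 0 0 0 0" --pt "0 0.02 0 0 0 0" --pt "0 0.02 0 0 0 0"

```text
clock: 34.17
tool_pos: [0.3703, -0.5867, 0.2533]
orientation: [-180.0, 0.1, 172.3]
force: [-0.9, -0.5, -0.3]
opening: 0.0521
gripper_force: 0.0
```

```bash
python3 -c "
from plant import workorder
print(workorder.close_job())"
```

```text
the job is handed in; nothing more can be done
None
```

Job handed in at 34 s: the post stands upright in the pocket, the wedge was tapped well over three times until it stopped at about 49 mm of travel, and the hammer is flat on the table clear of the fixture; clamp tightness is judged only from the wedge no longer advancing, as I had no way to measure the clamping force.

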